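# Setting out candles for the evening

### The arm

A 6-joint arm with a two-finger parallel gripper is mounted at the origin on the work surface. World frame = base frame: x ahead of the robot, y to its left, z up, the work surface at z = 0. Lengths are in m, angles in rad, forces in N, time in s.
With the tool pointing down it reaches from about 0.325 to 0.775 m from the base axis. Payload 9.3 kg.
Tool frame: the origin (TCP) lies at the very end of the fingers, on their centre line; the grasp point (between the pads) lies ctrl.grasp_offset behind it (ctrl.grasp_offset is the distance from the TCP to the grasp point, in m); z points along the fingers, y is the line along which they close (so a half turn about z gives the same grasp; the last joint's range is limited). The gripper opens to 85 mm and grips with 20 to 120 N. Pads are 22 mm wide; open, the fingers measure 114 mm over their backs; the gripper's body (76 mm by 85 mm) begins 54 mm behind the grasp point. The pads swing forward as they close: fully open they stand 13 mm farther back than shut.
Start: joints at [-1.439, 0.259, 0.021, 1.334, 0, 1.418], TCP at [0.155, -0.528, 0.231] pointing down, gripper open.
Joint ranges: [-3.04, 3.04], [-0.91, 1.82], [-1.04, 1.36], [-1.92, 1.95], [-1.52, 1.45], [-3.14, 3.14]. Speed limits (rad/s): [2.22, 2.22, 2.79, 3.14, 3.14, 3.14].

### API

Orientations are given as a unit quaternion [x, y, z, w].
In Python, from workcell import ctrl, grab_frame, finder gives the robot as it stands. The module is installed in compiled form; this text tells all that it offers.
- The arm moves only by the tool drive_tool, never from a script. Its argument "motion" is a list of rows, each a list of 2 entries, a list of its own where there are three numbers: the shift along the tool's x, y, z in m, then the turn, a rotation vector about the tool's x, y, z in degrees. A call has 1 to 5 rows; each row is the pose to reach, as a shift and turn from the pose commanded when the call began, along the tool's axes at that moment; what a row does not reach only later rows make up. A row lasts 1/12 s, in which the tool goes at most 41.7 mm and 7.16 degrees, less where a joint would pass 70% of its speed; a pose out of reach is approached as far as the arm can. A call with a gripper value outside its range is refused whole. "claw" is the finger opening in m, from 0 to 0.0854, set as the call begins (left out, the last holds). The fingers move at their own pace and stop on an object; the grip force is fixed at half the most. Time passes only in rows, so rows that repeat a pose let the fingers close. It gives the time, the measured TCP pose, the force, the opening and the grip force at its end, in the units of the state.
- ctrl.state(): the state, without advancing time (a new reading comes with each control period).
- grab_frame(name): name is "side" or "top" or "wrist"; returns a dict with "frame" (420x560x3 uint8, red, green, blue), "range_z" (420x560 float32, m along the optical axis (not along the pixel's ray), 0 where there is no reading), "intrinsics" (3x3 intrinsics, pixels), "cam_to_world" (4x4, takes a point from camera to world coordinates). Camera axes: x right, y down, z forward; pixel columns grow to the right and rows downward; lengths in m; the calibration is good to about 2 mm. The wrist camera is an equidistant fisheye: a pixel r from the principal point sees the ray r / f radians off the axis. A picture is of the moment at which its call begins.
- ctrl.finish_job(): hands the job in; it is judged then, once.
Trained networks look in a picture, given as the dict that the camera call returned (one of the last four; its "shot" number tells which), for a name from the list of things; names that differ only in an ending like _2 or _b are one class to them, and where a whole thing is asked for, a point or a joint stands for the part that bears it (a point fixed in the world has none). Each returns a list of dicts, best first, with "conf" (0 to 1); they miss things now and then, are a little off and sometimes report something else, mostly with a low value. They report only what shows in the picture. A call takes as long as a camera call.
- finder.find_in(picture, query): "xy" ([column, row] in pixels, amid what is visible of it).
- finder.trace(picture, query): "region" (420x560 bool, what is visible of it) and "xy" ([column, row] in pixels, amid what is visible of it).
The state is a dict: "clock": time; "qpos": joint angles; "qvel": joint speeds; "joint_torque": joint torques, N m; "eef_pos": TCP position; "tcp_rot": TCP orientation; "ft_force": force on the tool from outside, world axes, zero at the start; "moment": the same for the moment, N m; "gripper_width": finger opening in m; "finger_force": force on a finger pad.
Only numpy, scipy, OpenCV 4.12 (cv2) and the standard library are available. Lean on these libraries where they do the work, as an engineer would, in place of code of your own. Each camera call takes 0.05 s, during which the arm holds its last target. There are 200 camera calls.

### The job

Set the candles out for the evening: lay every coaster from the rack flat in the tray, one to a recess, cork side down, take the lids off both jar candles and set each lid into a well of the lid stand, knob up and fully down, and stand each open candle upright in the middle of a coaster of its own in the tray. Do not tip a candle over, and leave the book, the dish and the remote control where they are.

Things in the scene. Friction and masses are not known exactly. Their poses are not given: they have to be found in the camera images.
- tray: fixed wooden serving tray, 122 x 354 mm, with three square recesses in a row along its y axis; origin under its centre, z up. Floor 5 mm above the table, outer and dividing walls 6 mm thick with their tops 15 mm above the table.
- recess0 (a point): centre of the floor of tray recess 0 (110 x 110 mm inside, 10 mm deep, floor 5 mm above the table); axes parallel to the tray's, x across the row, y along it
- recess1 (a point): centre of the floor of tray recess 1 (110 x 110 mm inside, 10 mm deep, floor 5 mm above the table); axes parallel to the tray's, x across the row, y along it
- recess2 (a point): centre of the floor of tray recess 2 (110 x 110 mm inside, 10 mm deep, floor 5 mm above the table); axes parallel to the tray's, x across the row, y along it
- rack: fixed wooden coaster rack, 80 mm (its x) by 126 mm (its y), 32 mm tall, with three parallel slots 40 mm apart along its y axis, 10 mm wide, running along its x, floors 6 mm above the table; origin under its centre. A coaster in it reaches up to 94 mm above the table; it lifts straight up.
- coaster0: coaster, 88 x 88 x 8 mm, 0.1 kg: a white glazed tile backed with a brown cork square of 80 mm. Origin at its middle (of the thickness too); z points out of the glazed face, away from the cork. It starts on edge in a slot of the rack (z level), the cork facing either way; two or three coasters are present. Stood leaning in a recess and let go, it falls flat to the side it leans to.
- coaster1: coaster, 88 x 88 x 8 mm, 0.1 kg: a white glazed tile backed with a brown cork square of 80 mm. Origin at its middle (of the thickness too); z points out of the glazed face, away from the cork. It starts on edge in a slot of the rack (z level), the cork facing either way; two or three coasters are present. Stood leaning in a recess and let go, it falls flat to the side it leans to.
- coaster2: coaster, 88 x 88 x 8 mm, 0.1 kg: a white glazed tile backed with a brown cork square of 80 mm. Origin at its middle (of the thickness too); z points out of the glazed face, away from the cork. It starts on edge in a slot of the rack (z level), the cork facing either way; two or three coasters are present. Stood leaning in a recess and let go, it falls flat to the side it leans to.
- candle_a: jar candle in amber glass with a paper band and white wax, open on top once its lid is off: 64 mm across, 76 mm tall, 0.28 kg. Origin at the centre of its underside, z up. The rim is 4 mm thick, the mouth 56 mm wide.
- candle_b: jar candle in amber glass with a paper band and white wax, open on top once its lid is off: 64 mm across, 76 mm tall, 0.28 kg. Origin at the centre of its underside, z up. The rim is 4 mm thick, the mouth 56 mm wide.
- lid_a: round wooden lid resting loose on one (candle_a) candle: disc 72 mm across and 8 mm thick, round knob 24 mm across and 26 mm tall on top, cork plug 48 mm across and 5 mm deep below. Origin at the centre of the disc's underside (76 mm above the candle's underside while it is on); z points up through the knob. 0.06 kg.
- lid_b: round wooden lid resting loose on the other (candle_b) candle: disc 72 mm across and 8 mm thick, round knob 24 mm across and 26 mm tall on top, cork plug 48 mm across and 5 mm deep below. Origin at the centre of the disc's underside (76 mm above the candle's underside while it is on); z points up through the knob. 0.06 kg.
- lid_stand: fixed low wooden block, 100 x 190 mm and 18 mm tall, with two round wells 94 mm apart along its y axis; origin under its centre
- lid_stand_hole0 (a point): centre of the mouth of well 0 of the lid stand, 80 mm across, 12 mm deep, mouth 18 mm above the table. A lid lying in it, on its plug and knob up, has its origin 7 mm below this point
- lid_stand_hole1 (a point): centre of the mouth of well 1 of the lid stand, 80 mm across, 12 mm deep, mouth 18 mm above the table. A lid lying in it, on its plug and knob up, has its origin 7 mm below this point
- book: open book with reading glasses on it, 150 x 210 mm, 20 mm tall; leave alone. Origin under its centre
- dish: square white dish with a few wrapped sweets, 120 x 120 mm, 35 mm tall; leave alone. Origin under its centre
- remote: black remote control, 46 x 160 mm, 18 mm tall; leave alone. Origin under its centre

How it is judged:
By the outcome, as a careful person would: the job done as asked, in the order asked, and still so for the second after the job is handed in, with the robot touching nothing.
Of coaster0, coaster1, coaster2 only 2 to 3 are there at a start; the rules pass over those that are not, and their reading is None.
At some moment in a run one of candle_a, candle_b may be knocked a few centimetres aside while the robot is not near it.
It also fails if it takes over 208 s, if anything falls off the work surface, if the arm or the gripper's body presses on something with over 40 N, if the wrist force passes 120 N, or if a joint passes its speed limit or range.

## Working session

There is one attempt and no reset: what is moved stays moved. The work goes in short steps, Python scripts to look and compute and a tool call to move; the robot and the scene stay as the last step left them, time stands still between calls to the robot, and variables do not carry over. Pictures are saved under pics/ and viewed, at most 14 in all, crops included, and the job is handed in when it is done.

Besides the shell and the picture viewer there is one more tool, called after "Emit:" in YAML: its name, and indented under it one key for each argument. drive_tool: Moves the arm, as the interface text tells. Its arguments: {"type":"object","properties":{"motion":{"type":"array","items":{"type":"array"}},"claw":{"type":"number"}},"required":["motion"]}

```bash
mkdir -p pics
cat > h.py <<'E'
import numpy as np, cv2
from scipy.spatial.transform import Rotation as R
from workcell import ctrl, grab_frame, finder
def cloud(p):
    K=p["intrinsics"];z=p["range_z"];v,u=np.mgrid[0:z.shape[0],0:z.shape[1]]
    c=np.stack([(u-K[0,2])/K[0,0]*z,(v-K[1,2])/K[1,1]*z,z],-1)
    T=p["cam_to_world"];w=c@T[:3,:3].T+T[:3,3];w[z<=0]=np.nan
    return w
def save(p,n): cv2.imwrite('pics/'+n+'.png',p["frame"][:,:,::-1])
E
python3 - <<'E'
from h import *
for n in('top','side'):
    p=grab_frame(n);save(p,n+'0');w=cloud(p)
    np.savez('/tmp/'+n+'.npz',w=w,f=p['frame'])
    print(n,p['cam_to_world'].round(3).tolist())
    for q in['tray','rack','coaster0','candle_a','lid_a','lid_stand','book','dish','remote']:
        for d in finder.trace(p,q)[:4]:
            if d['conf']<.3: continue
            m=d['region'];P=w[m];P=P[~np.isnan(P[:,0])]
            r=cv2.minAreaRect(P[:,:2].astype(np.float32)*1000)
            print(q,round(d['conf'],2),np.round(d['xy']),np.median(P,0).round(3),'zmax',P[:,2].max().round(3),np.round(r[0]),np.round(r[1]),round(r[2],1))
s=ctrl.state();print(s,ctrl.grasp_offset,R.from_quat(s['tcp_rot']).as_matrix().round(3))
E
```

```text
top [[-0.029, -0.997, 0.069, 0.509], [-1.0, 0.028, -0.01, -0.013], [0.008, -0.069, -0.998, 1.385], [0.0, 0.0, 0.0, 1.0]]
tray 0.6 [261. 192.] [0.633 0.028 0.005] zmax 0.025 [634.  28.] [353. 126.] 84.4
rack 0.69 [260. 192.] [0.632 0.029 0.005] zmax 0.025 [632.  29.] [353. 122.] 84.5
rack 0.68 [151. 236.] [0.514 0.347 0.031] zmax 0.04 [514. 329.] [98. 78.] 85.2
rack 0.34 [268. 138.] [0.788 0.012 0.018] zmax 0.029 [789.  11.] [ 47. 159.] 7.5
coaster0 0.76 [166. 237.] [0.508 0.301 0.075] zmax 0.099 [511. 312.] [28. 86.] 84.3
coaster0 0.72 [131. 239.] [0.513 0.381 0.073] zmax 0.1 [515. 392.] [29. 84.] 87.9
candle_a 0.64 [383. 206.] [ 0.571 -0.307  0.03 ] zmax 0.084 [ 574. -312.] [56. 21.] 17.1
candle_a 0.54 [357. 247.] [ 0.473 -0.231  0.033] zmax 0.083 [ 472. -231.] [ 7. 30.] 67.7
lid_a 0.87 [373. 247.] [ 0.46  -0.258  0.084] zmax 0.114 [ 460. -260.] [71. 67.] 43.8
lid_a 0.6 [394. 205.] [ 0.581 -0.333  0.084] zmax 0.115 [ 581. -335.] [69. 68.] 89.3
lid_stand 0.79 [267. 249.] [0.471 0.027 0.01 ] zmax 0.028 [471.  28.] [189. 100.] 85.1
lid_stand 0.69 [268. 139.] [0.789 0.012 0.017] zmax 0.
[... 1593 characters left out ...]
02,  1.33371631e+00,
       -2.89257182e-05,  1.41817943e+00]), 'qvel': array([-0.0002282 ,  0.00046007,  0.0007472 , -0.00069774, -0.00044086,
        0.00051599]), 'joint_torque': array([ 8.53806032e-04, -5.55400550e+01,  3.44728911e+01,  1.66813101e-03,
       -2.83399268e-04, -3.36612104e-06]), 'eef_pos': array([ 0.15449751, -0.52784646,  0.23129225]), 'tcp_rot': array([ 9.89879690e-01,  1.41909121e-01, -1.45015561e-05,  3.70967707e-06]), 'ft_force': array([ 0.39485683, -0.9942448 , -0.76230981]), 'moment': array([0.03681784, 0.02182628, 0.01937753]), 'finger_force': 0.0, 'gripper_width': 0.08532058332200565} 0.0187 [[ 0.96   0.281 -0.   ]
 [ 0.281 -0.96  -0.   ]
 [-0.     0.    -1.   ]]
```

View pics/top0.png

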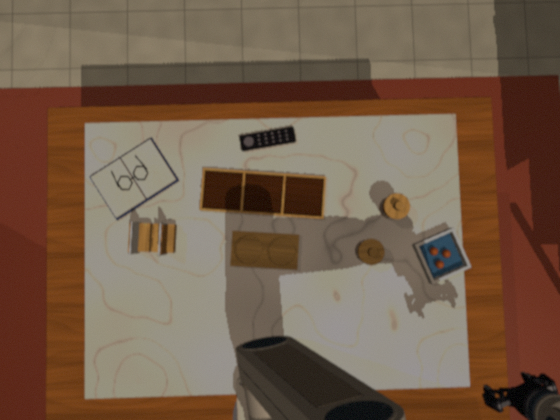

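View pics/side0.png

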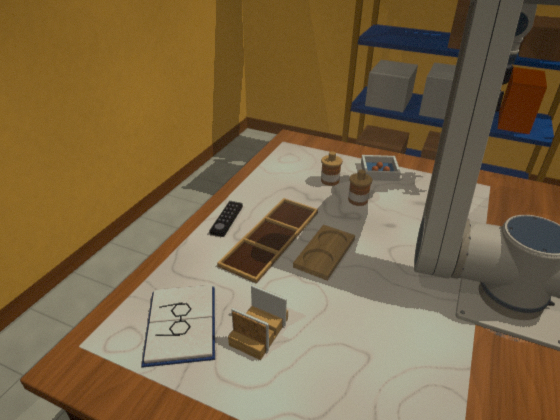

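```bash
cat > m.py <<'E'
from h import *
def rect(P): 
    r=cv2.minAreaRect(P[:,:2].astype(np.float32)*1000);return np.round(r[0],1),np.round(r[1],1),round(r[2],1)
def sel(w,x,y,z):
    W=w.reshape(-1,3);return (W[:,0]>x[0])&(W[:,0]<x[1])&(W[:,1]>y[0])&(W[:,1]<y[1])&(W[:,2]>z[0])&(W[:,2]<z[1])
E
python3 - <<'E'
from m import *
for n in('top','side'):
    d=np.load('/tmp/'+n+'.npz');w=d['w'];W=w.reshape(-1,3);F=d['f'].reshape(-1,3)
    print(n)
    t=sel(w,(.3,.9),(-.2,.2),(-.02,.05))
    print('table z',np.nanmedian(W[sel(w,(.3,.4),(0,.2),(-.02,.02)),2]))
    for i,y in enumerate([(.28,.33),(.36,.41)]):
        for z in[(.09,.105),(.06,.088),(.045,.06)]:
            m=sel(w,(.44,.6),y,z)
            if m.sum()>5: print('coaster',i,z,m.sum(),rect(W[m]),'mean',W[m].mean(0).round(4),'rgb',np.median(F[m],0))
    m=sel(w,(.44,.6),(.26,.43),(.025,.037));print('rack',rect(W[m]))
    for c in[(.46,-.258),(.581,-.333)]:
        b=lambda r,z:sel(w,(c[0]-r,c[0]+r),(c[1]-r,c[1]+r),z)
        m=b(.05,(.079,.095));print('disc',rect(W[m]),cv2.minEnclosingCircle(W[m][:,:2].astype(np.float32)*1000))
        m=b(.03,(.1,.12));print('knob',m.sum(),rect(W[m]))
    m=sel(w,(.41,.54),(-.09,.14),(.014,.024));print('stand',rect(W[m]),np.median(W[m,2]))
    m=sel(w,(.55,.72),(-.17,.23),(.011,.022));print('tray',rect(W[m]),np.median(W[m,2]))
im=cv2.imread('pics/side0.png')[270:370,200:320];cv2.imwrite('pics/c1.png',cv2.resize(im,None,fx=5,fy=5,interpolation=2))
E
```

```text
top
table z 0.00032191692152316875
coaster 0 (0.09, 0.105) 90 (array([511.2, 304. ]), array([ 9.3, 85.3]), 87.0) mean [0.5126 0.3038 0.0931] rgb [132.  120.5 111. ]
coaster 0 (0.06, 0.088) 85 (array([509.4, 301.6]), array([ 5.2, 84.2]), 85.9) mean [0.5098 0.3004 0.0752] rgb [71. 46. 22.]
coaster 0 (0.045, 0.06) 39 (array([509.3, 301.5]), array([ 4.6, 85.2]), 86.2) mean [0.5115 0.3002 0.052 ] rgb [65. 42. 19.]
coaster 1 (0.09, 0.105) 80 (array([516.1, 382.6]), array([ 9.3, 85.1]), 85.9) mean [0.5152 0.3821 0.0933] rgb [133.5 121.5 110. ]
coaster 1 (0.06, 0.088) 111 (array([516.3, 383.2]), array([10.5, 86.9]), 86.5) mean [0.5167 0.3802 0.0743] rgb [84. 76. 66.]
coaster 1 (0.045, 0.06) 48 (array([517.3, 379.8]), array([ 2.7, 85.3]), 86.3) mean [0.5158 0.3797 0.052 ] rgb [84. 75. 65.]
rack (array([514.4, 344. ]), array([128.1,  86.5]), 85.8)
disc (array([ 460.7, -260.2]), array([69.8, 69.4]), 43.8) ((460.1153259277344, -260.4848327636719), 35.88509750366211)
knob 68 (array([ 460.8, -260.6]), array([22.9, 21. ]), 89.2)
disc (array([ 580.8, -335. ]), array([69.3, 68.3]), 89.3) ((581.459655
[... 937 characters left out ...]
oaster 1 (0.045, 0.06) 162 (array([515. , 386.7]), array([ 8.7, 88.9]), 87.6) mean [0.5113 0.387  0.0526] rgb [72. 51. 27.]
rack (array([512. , 344.6]), array([127.5,  86.1]), 86.1)
disc (array([ 459.4, -258.5]), array([68.2, 67.9]), 81.4) ((458.583740234375, -260.5319519042969), 37.98978805541992)
knob 42 (array([ 459.1, -258. ]), array([25.9, 18.9]), 71.4)
disc (array([ 580.2, -333.8]), array([69.9, 72.1]), 0.5) ((582.4781494140625, -331.89337158203125), 39.051883697509766)
knob 38 (array([ 580.4, -333.1]), array([20.4, 22.5]), 19.0)
stand (array([470.9,  28.1]), array([194.6, 102.1]), 84.9) 0.017965153729457062
tray (array([632.2,  28.5]), array([358.7, 125.8]), 84.2) 0.014577565848095553
```

View pics/c1.png

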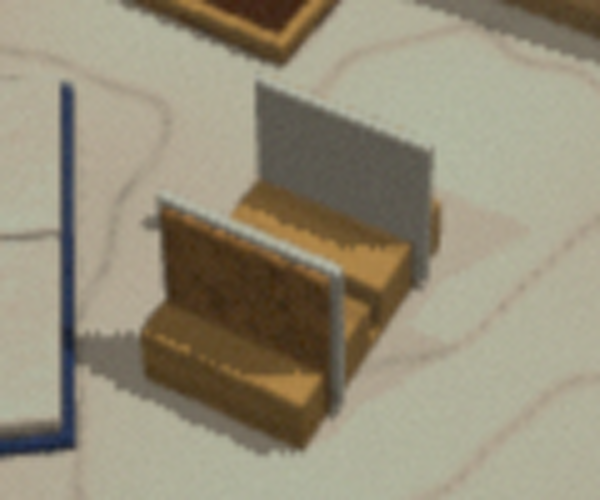

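```bash
cat > plan.py <<'E'
from h import *
def rot(psi,t=0): return R.from_euler('z',psi,degrees=True)*R.from_euler('x',180+t,degrees=True)
def plan(wps,D=.17,A=28):
    s=ctrl.state();p=np.array(s['eef_pos']);r=R.from_quat(s['tcp_rot'])
    print('now',round(s['clock'],1),p.round(4),'q',s['qpos'].round(2),'w',round(s['gripper_width'],4),'f',s['ft_force'].round(1))
    for w in wps:
        q=np.array(w[0]);g=rot(*w[1:])
        d=(r.inv()*g).as_rotvec(degrees=True)
        n=max(1,int(np.ceil(max(np.linalg.norm(q-p)/D,np.linalg.norm(d)/A))))
        for k in range(n):
            f=1/(n-k)
            d=(r.inv()*g).as_rotvec(degrees=True)*f
            sh=np.round(r.inv().apply((q-p)*f),4);d=np.round(d,1)
            print(sh.tolist(),d.tolist())
            p=p+r.apply(sh);r=r*R.from_rotvec(d,degrees=True)
        print('  -> ',p.round(4))
E
python3 - <<'E'
from plan import *
plan([([.45,-.25,.25],10),([.55,.05,.25],0),([.5105,.3045,.20],-3.8),([.5105,.3045,.060],-3.8)])
E
```

```text
now 1.0 [ 0.1545 -0.5278  0.2313] q [-1.44  0.26  0.02  1.33 -0.    1.42] w 0.0853 f [ 0.4 -1.  -0.8]
[0.1206, -0.0612, -0.0062] [0.0, 0.0, 2.1]
[0.1182, -0.0656, -0.0063] [0.0, 0.0, 2.1]
[0.1157, -0.0699, -0.0062] [0.0, 0.0, 2.1]
  ->  [ 0.45 -0.25  0.25]
[0.0753, -0.139, -0.0] [0.0, 0.0, 5.0]
[0.063, -0.1451, -0.0] [0.0, 0.0, 5.0]
  ->  [0.55   0.0501 0.25  ]
[-0.0197, -0.1272, 0.025] [0.0, 0.0, 1.9]
[-0.0239, -0.1265, 0.025] [0.0, 0.0, 1.9]
  ->  [0.5105 0.3045 0.2   ]
[-0.0, -0.0, 0.14] [0.0, 0.0, 0.0]
  ->  [0.5105 0.3045 0.06  ]
```

Emit:
drive_tool:
  motion:
    - [[0.1206,-0.0612,-0.006],[0,0,2.1]]
    - [[0.1206,-0.0612,-0.006],[0,0,2.1]]
    - [[0.1206,-0.0612,-0.006],[0,0,2.1]]
    - [[0.1206,-0.0612,-0.006],[0,0,2.1]]
    - [[0.1206,-0.0612,-0.006],[0,0,2.1]]
  claw: 0.04

```text
clock: 1.42
eef_pos: [0.2549, -0.4334, 0.238]
tcp_rot: [0.992, 0.126, 0.0, 0.0]
ft_force: [-0.6, -0.3, 1.2]
gripper_width: 0.0401
finger_force: 0.0
```

Emit:
drive_tool:
  motion:
    - [[0.118,-0.0656,-0.006],[0,0,2.1]]
    - [[0.118,-0.0656,-0.006],[0,0,2.1]]
    - [[0.118,-0.0656,-0.006],[0,0,2.1]]
    - [[0.118,-0.0656,-0.006],[0,0,2.1]]
    - [[0.118,-0.0656,-0.006],[0,0,2.1]]

```text
clock: 1.83
eef_pos: [0.3526, -0.3418, 0.2435]
tcp_rot: [0.994, 0.107, 0.0, 0.0]
ft_force: [-0.8, -0.8, 0.1]
gripper_width: 0.0399
finger_force: 0.0
```

Emit:
drive_tool:
  motion:
    - [[0.116,-0.07,-0.006],[0,0,2.1]]
    - [[0.116,-0.07,-0.006],[0,0,2.1]]
    - [[0.116,-0.07,-0.006],[0,0,2.1]]
    - [[0.116,-0.07,-0.006],[0,0,2.1]]
    - [[0.116,-0.07,-0.006],[0,0,2.1]]

```text
clock: 2.25
eef_pos: [0.4512, -0.2497, 0.249]
tcp_rot: [0.996, 0.089, -0.0, 0.0]
ft_force: [0.3, 0.7, -0.5]
gripper_width: 0.0399
finger_force: 0.0
```

Emit:
drive_tool:
  motion:
    - [[0.075,-0.139,0],[0,0,5]]
    - [[0.075,-0.139,0],[0,0,5]]
    - [[0.075,-0.139,0],[0,0,5]]
    - [[0.075,-0.139,0],[0,0,5]]
    - [[0.075,-0.139,0],[0,0,5]]

```text
clock: 2.67
eef_pos: [0.5002, -0.0978, 0.2492]
tcp_rot: [0.999, 0.045, 0.0, -0.0]
ft_force: [-0.4, -0.1, 0.7]
gripper_width: 0.0399
finger_force: 0.0
```

Emit:
drive_tool:
  motion:
    - [[0.063,-0.145,0],[0,0,5]]
    - [[0.063,-0.145,0],[0,0,5]]
    - [[0.063,-0.145,0],[0,0,5]]
    - [[0.063,-0.145,0],[0,0,5]]
    - [[0.063,-0.145,0],[0,0,5]]

```text
clock: 3.08
eef_pos: [0.5511, 0.0519, 0.2487]
tcp_rot: [1.0, 0.001, -0.0, -0.0]
ft_force: [-0.6, -0.6, -0.7]
gripper_width: 0.0396
finger_force: 0.0
```

Emit:
drive_tool:
  motion:
    - [[-0.02,-0.127,0.01],[0,0,1.9]]
    - [[-0.02,-0.127,0.01],[0,0,1.9]]
    - [[-0.02,-0.127,0.01],[0,0,1.9]]
    - [[-0.02,-0.127,0.01],[0,0,1.9]]
    - [[-0.02,-0.127,0.01],[0,0,1.9]]

```text
clock: 3.5
eef_pos: [0.5318, 0.1056, 0.2397]
tcp_rot: [1.0, 0.013, -0.001, -0.015]
ft_force: [-0.8, -0.3, 0.5]
gripper_width: 0.0397
finger_force: 0.0
```

Emit:
drive_tool:
  motion:
    - [[-0.024,-0.126,0.01],[0,0,1.9]]
    - [[-0.024,-0.126,0.01],[0,0,1.9]]
    - [[-0.024,-0.126,0.01],[0,0,1.9]]
    - [[-0.024,-0.126,0.01],[0,0,1.9]]
    - [[-0.024,-0.126,0.01],[0,0,1.9]]

```text
clock: 3.92
eef_pos: [0.5114, 0.1292, 0.2343]
tcp_rot: [0.999, 0.027, -0.002, -0.031]
ft_force: [-0.2, -0.6, 0.1]
gripper_width: 0.0399
finger_force: 0.0
```

Run:
```python
from plan import *
plan([([.5105,.3045,.12],-3.8),([.5105,.3045,.060],-3.8)])
print(R.from_quat(ctrl.state()['tcp_rot']).as_matrix().round(3).tolist())
```

```text
now 3.9 [0.5114 0.1292 0.2343] q [ 0.05  0.22 -0.03  1.33  0.06  3.14] w 0.0399 f [-0.2 -0.6  0.1]
[0.0044, -0.0838, 0.0625] [-1.8, 0.2, 3.4]
[-0.0008, -0.0858, 0.0599] [-1.8, 0.2, 3.5]
  ->  [0.5105 0.3045 0.12  ]
[-0.0, -0.0, 0.06] [0.0, -0.0, -0.0]
  ->  [0.5105 0.3045 0.06  ]
[[0.999, 0.054, -0.006], [0.054, -0.997, 0.062], [-0.003, -0.063, -0.998]]
```

Run:
```python
from plan import *
plan([([.52,.20,.22],60),([.515,.26,.21],120),([.5105,.3045,.2],176.2),([.5105,.3045,.060],176.2)],A=32)
```

```text
now 3.9 [0.5114 0.1292 0.2343] q [ 0.05  0.22 -0.03  1.33  0.06  3.14] w 0.0399 f [-0.2 -0.6  0.1]
[0.0062, -0.0346, 0.0093] [-1.7, -0.8, -28.4]
[0.0221, -0.0276, 0.0082] [-1.7, -0.8, -28.5]
  ->  [0.52   0.1999 0.22  ]
[0.0248, -0.0172, 0.005] [0.0, 0.0, -30.0]
[0.03, -0.0025, 0.005] [0.1, 0.0, -30.0]
  ->  [0.515 0.26  0.21 ]
[0.0204, 0.0092, 0.005] [-0.0, -0.0, -28.1]
[0.0137, 0.0177, 0.005] [-0.0, -0.0, -28.1]
  ->  [0.5105 0.3046 0.2   ]
[-0.0001, 0.0, 0.14] [-0.0, -0.0, 0.0]
  ->  [0.5105 0.3045 0.06  ]
```

Emit:
drive_tool:
  motion:
    - [[0.006,-0.035,0.009],[-1.7,-0.8,-28.4]]
    - [[0.006,-0.035,0.009],[-1.7,-0.8,-28.4]]
    - [[0.006,-0.035,0.009],[-1.7,-0.8,-28.4]]
    - [[0.006,-0.035,0.009],[-1.7,-0.8,-28.4]]
    - [[0.006,-0.035,0.009],[-1.7,-0.8,-28.4]]

```text
clock: 4.33
eef_pos: [0.5159, 0.1652, 0.2274]
tcp_rot: [0.962, 0.274, -0.001, -0.016]
ft_force: [0.2, 0.1, -0.8]
gripper_width: 0.0399
finger_force: 0.0
```

Emit:
drive_tool:
  motion:
    - [[0.022,-0.028,0.008],[-1.7,-0.8,-28.5]]
    - [[0.022,-0.028,0.008],[-1.7,-0.8,-28.5]]
    - [[0.022,-0.028,0.008],[-1.7,-0.8,-28.5]]
    - [[0.022,-0.028,0.008],[-1.7,-0.8,-28.5]]
    - [[0.022,-0.028,0.008],[-1.7,-0.8,-28.5]]

```text
clock: 4.75
eef_pos: [0.5199, 0.2007, 0.2205]
tcp_rot: [0.866, 0.501, 0.0, 0.0]
ft_force: [-0.3, -0.2, -0.3]
gripper_width: 0.0398
finger_force: 0.0
```

Emit:
drive_tool:
  motion:
    - [[0.025,-0.017,0.005],[0,0,-30]]
    - [[0.025,-0.017,0.005],[0,0,-30]]
    - [[0.025,-0.017,0.005],[0,0,-30]]
    - [[0.025,-0.017,0.005],[0,0,-30]]
    - [[0.025,-0.017,0.005],[0,0,-30]]

```text
clock: 5.17
eef_pos: [0.5178, 0.2306, 0.2155]
tcp_rot: [0.708, 0.707, 0.0, 0.0]
ft_force: [-0.4, 0.1, -1.1]
gripper_width: 0.04
finger_force: 0.0
```

Emit:
drive_tool:
  motion:
    - [[0.03,-0.0025,0.005],[0,0,-30]]
    - [[0.03,-0.0025,0.005],[0,0,-30]]
    - [[0.03,-0.0025,0.005],[0,0,-30]]
    - [[0.03,-0.0025,0.005],[0,0,-30]]
    - [[0.03,-0.0025,0.005],[0,0,-30]]

```text
clock: 5.58
eef_pos: [0.5153, 0.2606, 0.2105]
tcp_rot: [0.501, 0.865, 0.0, 0.0]
ft_force: [-0.6, -0.0, -0.1]
gripper_width: 0.0399
finger_force: 0.0
```

Emit:
drive_tool:
  motion:
    - [[0.02,0.009,0.005],[0,0,-28]]
    - [[0.02,0.009,0.005],[0,0,-28]]
    - [[0.02,0.009,0.005],[0,0,-28]]
    - [[0.02,0.009,0.005],[0,0,-28]]
    - [[0.02,0.009,0.005],[0,0,-28]]

```text
clock: 6.0
eef_pos: [0.5131, 0.2823, 0.2055]
tcp_rot: [0.277, 0.961, 0.0, 0.0]
ft_force: [0.9, 0.1, 0.5]
gripper_width: 0.0399
finger_force: 0.0
```

Emit:
drive_tool:
  motion:
    - [[0.014,0.018,0.005],[0,0,-28]]
    - [[0.014,0.018,0.005],[0,0,-28]]
    - [[0.014,0.018,0.005],[0,0,-28]]
    - [[0.014,0.018,0.005],[0,0,-28]]
    - [[0.014,0.018,0.005],[0,0,-28]]

```text
clock: 6.42
eef_pos: [0.5108, 0.305, 0.2005]
tcp_rot: [0.037, 0.999, 0.0, 0.0]
ft_force: [-0.5, -0.8, 0.1]
gripper_width: 0.0402
finger_force: 0.0
```

Run:
```python
from plan import *
plan([([.5105,.3045,.12],176.2),([.5105,.3045,.060],176.2)],A=32)
```

```text
now 6.4 [0.5108 0.305  0.2005] q [ 0.4   0.34  0.07  1.29 -0.    0.47] w 0.0402 f [-0.5 -0.8  0.1]
[0.0003, -0.0006, 0.0805] [0.0, 0.0, -0.5]
  ->  [0.5105 0.3045 0.12  ]
[0.0, 0.0, 0.06] [0.0, 0.0, 0.0]
  ->  [0.5105 0.3045 0.06  ]
```

Emit:
drive_tool:
  motion:
    - [[0,-0.0006,0.07],[0,0,-0.5]]
    - [[0,-0.0006,0.1],[0,0,-0.5]]
    - [[0,-0.0006,0.12],[0,0,-0.5]]
    - [[0,-0.0006,0.1405],[0,0,-0.5]]
    - [[0,-0.0006,0.1405],[0,0,-0.5]]

```text
clock: 6.83
eef_pos: [0.5083, 0.3032, 0.0555]
tcp_rot: [0.036, 0.999, -0.002, -0.003]
ft_force: [-0.5, -0.8, -0.2]
gripper_width: 0.0402
finger_force: 0.0
```

Emit:
drive_tool:
  motion:
    - [[0,0,0],[0,0,0]]
    - [[0,0,0],[0,0,0]]
    - [[0,0,0],[0,0,0]]
    - [[0,0,0],[0,0,0]]
    - [[0,0,0],[0,0,0]]
  claw: 0.0

```text
clock: 7.25
eef_pos: [0.512, 0.3045, 0.0621]
tcp_rot: [0.032, 0.999, 0.0, 0.002]
ft_force: [0.2, -3.9, 7.0]
gripper_width: 0.0073
finger_force: 59.6
```

Emit:
drive_tool:
  motion:
    - [[0,0,-0.02],[0,0,0]]
    - [[0,0,-0.05],[0,0,0]]
    - [[0,0,-0.08],[0,0,0]]
    - [[0,0,-0.12],[0,0,0]]
    - [[0,0,-0.12],[0,0,0]]

```text
clock: 7.67
eef_pos: [0.5131, 0.3059, 0.1885]
tcp_rot: [0.031, 0.999, 0.003, 0.006]
ft_force: [0.7, -0.3, -0.7]
gripper_width: 0.0071
finger_force: 58.7
```

Run:
```python
from plan import *
p=grab_frame('side');save(p,'s1')
P=plan([([.6219,-.06,.2],174.5)])
```

```text
now 7.7 [0.5125 0.3056 0.1852] q [0.4  0.35 0.03 1.25 0.   0.46] w 0.0071 f [-0.5 -0.6 -1.6]
[-0.044, -0.1193, -0.0051] [0.1, 0.2, 0.6]
[-0.0453, -0.1189, -0.005] [0.1, 0.1, 0.7]
[-0.0467, -0.1183, -0.0049] [0.1, 0.2, 0.6]
  ->  [ 0.6219 -0.06    0.2   ]
```

View pics/s1.png

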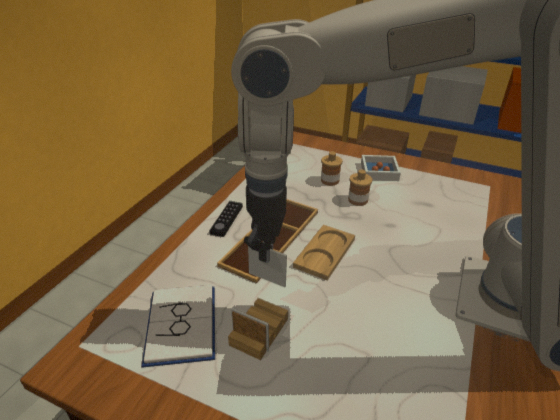

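Run:
```python
from plan import *
plan([([.6226,-.08,.2],174.5),([.6226,-.08,.15],174.5,-45),([.6226,-.08,.075],174.5,-45)],A=24)
```

```text
now 7.7 [0.5125 0.3056 0.1852] q [0.4  0.35 0.03 1.25 0.   0.46] w 0.0071 f [-0.5 -0.6 -1.6]
[-0.0447, -0.126, -0.0051] [0.1, 0.2, 0.6]
[-0.046, -0.1255, -0.005] [0.1, 0.1, 0.7]
[-0.0475, -0.1249, -0.0049] [0.1, 0.2, 0.6]
  ->  [ 0.6226 -0.08    0.2   ]
[0.0, 0.0, 0.025] [-22.5, -0.0, 0.0]
[0.0, -0.0095, 0.0231] [-22.5, -0.0, 0.0]
  ->  [ 0.6226 -0.08    0.15  ]
[0.0, -0.053, 0.0531] [-0.0, -0.0, 0.0]
  ->  [ 0.6226 -0.08    0.075 ]
```

Emit:
drive_tool:
  motion:
    - [[-0.0447,-0.126,-0.005],[0.1,0.2,0.6]]
    - [[-0.0447,-0.126,-0.005],[0.1,0.2,0.6]]
    - [[-0.0447,-0.126,-0.005],[0.1,0.2,0.6]]
    - [[-0.0447,-0.126,-0.005],[0.1,0.2,0.6]]
    - [[-0.0447,-0.126,-0.005],[0.1,0.2,0.6]]

```text
clock: 8.13
eef_pos: [0.5482, 0.1734, 0.1847]
tcp_rot: [0.038, 0.999, -0.001, -0.001]
ft_force: [-0.1, 0.2, -1.1]
gripper_width: 0.0069
finger_force: 58.9
```

Emit:
drive_tool:
  motion:
    - [[-0.046,-0.1255,-0.005],[0.1,0.1,0.7]]
    - [[-0.046,-0.1255,-0.005],[0.1,0.1,0.7]]
    - [[-0.046,-0.1255,-0.005],[0.1,0.1,0.7]]
    - [[-0.046,-0.1255,-0.005],[0.1,0.1,0.7]]
    - [[-0.046,-0.1255,-0.005],[0.1,0.1,0.7]]

```text
clock: 8.55
eef_pos: [0.585, 0.0459, 0.1895]
tcp_rot: [0.044, 0.999, -0.002, -0.003]
ft_force: [-0.7, -0.4, -1.0]
gripper_width: 0.0071
finger_force: 59.1
```

Emit:
drive_tool:
  motion:
    - [[-0.0475,-0.125,-0.005],[0.1,0.2,0.6]]
    - [[-0.0475,-0.125,-0.005],[0.1,0.2,0.6]]
    - [[-0.0475,-0.125,-0.005],[0.1,0.2,0.6]]
    - [[-0.0475,-0.125,-0.005],[0.1,0.2,0.6]]
    - [[-0.0475,-0.125,-0.005],[0.1,0.2,0.6]]

```text
clock: 8.97
eef_pos: [0.6218, -0.0819, 0.1945]
tcp_rot: [0.048, 0.999, -0.002, -0.004]
ft_force: [-0.9, 0.1, -1.5]
gripper_width: 0.0071
finger_force: 59.2
```

Emit:
drive_tool:
  motion:
    - [[0,0,0.025],[-22.5,0,0]]
    - [[0,0,0.025],[-22.5,0,0]]
    - [[0,0,0.025],[-22.5,0,0]]
    - [[0,0,0.025],[-22.5,0,0]]
    - [[0,0,0.025],[-22.5,0,0]]

```text
clock: 9.38
eef_pos: [0.6206, -0.0805, 0.1692]
tcp_rot: [0.048, 0.98, 0.193, 0.004]
ft_force: [-0.1, -0.0, -1.0]
gripper_width: 0.007
finger_force: 59.1
```

Emit:
drive_tool:
  motion:
    - [[0,-0.0095,0.023],[-22.5,0,0]]
    - [[0,-0.0095,0.023],[-22.5,0,0]]
    - [[0,-0.0095,0.023],[-22.5,0,0]]
    - [[0,-0.0095,0.023],[-22.5,0,0]]
    - [[0,-0.0095,0.023],[-22.5,0,0]]

```text
clock: 9.8
eef_pos: [0.6205, -0.0805, 0.1438]
tcp_rot: [0.046, 0.924, 0.379, 0.012]
ft_force: [-0.6, -0.6, -0.9]
gripper_width: 0.0069
finger_force: 59.2
```

Run:
```python
from plan import *
plan([([.6226,-.08,.075],174.5,-45)],A=24)
print(R.from_quat(ctrl.state()['tcp_rot']).as_matrix().round(3).tolist())
```

```text
now 9.8 [ 0.6205 -0.0805  0.1438] q [-0.57  0.62  0.14  1.52  0.67 -0.62] w 0.0069 f [-0.6 -0.6 -0.9]
[-0.0029, -0.0477, 0.0495] [-0.4, -0.6, -0.4]
  ->  [ 0.6226 -0.08    0.075 ]
[[-0.996, 0.075, 0.057], [0.093, 0.708, 0.7], [0.012, 0.702, -0.712]]
```

Emit:
drive_tool:
  motion:
    - [[-0.003,-0.0477,0.0495],[-0.4,-0.6,-0.4]]
    - [[-0.003,-0.0477,0.0495],[-0.4,-0.6,-0.4]]
    - [[-0.003,-0.0477,0.0495],[-0.4,-0.6,-0.4]]
    - [[-0.003,-0.0477,0.0495],[-0.4,-0.6,-0.4]]
    - [[-0.003,-0.0477,0.0495],[-0.4,-0.6,-0.4]]

```text
clock: 10.22
eef_pos: [0.6242, -0.0795, 0.0791]
tcp_rot: [0.043, 0.923, 0.381, 0.021]
ft_force: [-0.1, 0.3, -0.4]
gripper_width: 0.0071
finger_force: 59.0
```

Run:
```python
from m import *
from plan import plan
p=grab_frame('side');save(p,'s2');w=cloud(p)
s=ctrl.state();Rm=R.from_quat(s['tcp_rot'])
W=w.reshape(-1,3);F=p['frame'].reshape(-1,3).astype(int)
L=Rm.inv().apply(W-s['eef_pos'])
m=(abs(L[:,1])<.012)&(abs(L[:,0])<.06)&(L[:,2]>-.05)&(L[:,2]<.09)&(W[:,2]>.022)
Q=L[m];print(m.sum(),np.percentile(Q,[1,50,99],axis=0).round(4).tolist())
print('lowest',W[m][np.argsort(W[m][:,2])[:5]].round(3).tolist())
plan([([.6226,-.08,.048],174.5,-45)])
```

```text
810 [[-0.0403, -0.0053, -0.0414], [0.0077, 0.0041, 0.0141], [0.0465, 0.0112, 0.0558]]
lowest [[0.607, -0.039, 0.039], [0.644, -0.042, 0.04], [0.651, -0.044, 0.04], [0.611, -0.04, 0.04], [0.641, -0.042, 0.041]]
now 10.3 [ 0.6243 -0.0799  0.0793] q [-0.57  0.67  0.05  1.38  0.68 -0.63] w 0.0074 f [ 0.2 -1.2 -0.4]
[0.0019, -0.0223, 0.0219] [-0.1, 0.3, 0.3]
  ->  [ 0.6226 -0.0801  0.048 ]
```

View pics/s2.png

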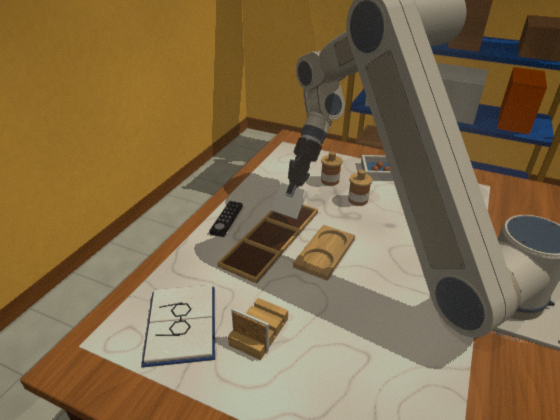

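Emit:
drive_tool:
  motion:
    - [[-0.001,-0.01,0.01],[0,0.3,0.3]]
    - [[-0.001,-0.02,0.02],[0,0.3,0.3]]
    - [[-0.001,-0.0225,0.022],[0,0.3,0.3]]
    - [[-0.001,-0.0225,0.022],[0,0.3,0.3]]
    - [[-0.001,-0.0225,0.022],[0,0.3,0.3]]

```text
clock: 10.68
eef_pos: [0.6253, -0.0806, 0.0467]
tcp_rot: [0.045, 0.922, 0.384, 0.018]
ft_force: [0.7, 2.3, 6.9]
gripper_width: 0.0073
finger_force: 60.1
```

Run:
```python
from plan import *
plan([([.6256,-.08,.048],174.5,-45)])
```

```text
now 10.7 [ 0.6253 -0.0806  0.0467] q [-0.57  0.7   0.03  1.32  0.68 -0.63] w 0.0073 f [0.7 2.3 6.9]
[-0.0003, 0.0014, -0.0005] [0.2, 0.0, -0.1]
  ->  [ 0.6256 -0.08    0.048 ]
```

Touching the floor lightly; release and withdraw along the tool.

Emit:
drive_tool:
  motion:
    - [[0,0,0],[0,0,0]]
    - [[0,0,0],[0,0,0]]
    - [[0,0,-0.04],[0,0,0]]
    - [[0,0,-0.08],[0,0,0]]
    - [[0,0,-0.1],[0,0,0]]
  claw: 0.025

```text
clock: 11.1
eef_pos: [0.6181, -0.154, 0.1185]
tcp_rot: [0.045, 0.923, 0.382, 0.018]
ft_force: [-0.1, -0.3, 0.1]
gripper_width: 0.0251
finger_force: 0.0
```

```bash
cat > cl.py <<'E'
from m import *
def tray_coaster(k,n='top'):
    p=grab_frame(n);w=cloud(p);W=w.reshape(-1,3)
    uy=np.array([.0958,.9954]);ux=np.array([.9954,-.0958]);c=np.array([.633,.0285])
    x=(W[:,:2]-c)@ux;y=(W[:,:2]-c)@uy-k*.116
    F=p['frame'].reshape(-1,3).astype(int)
    m=(abs(x)<.052)&(abs(y)<.052)&(W[:,2]<.1)
    g=m&(W[:,2]>.009)
    print(n,'n',m.sum(),g.sum(),'z',np.percentile(W[g,2],[5,50,95]).round(4),'rgb',np.median(F[g],0))
    if g.sum()>50: print(rect(np.stack([x[g],y[g]],1)))
    return p
E
python3 - <<'E'
from cl import *
from plan import plan
tray_coaster(-1);p=tray_coaster(-1,'side')
plan([([.60,-.08,.21],174.5,-22),([.58,.05,.21],176),([.515,.20,.20],176.2),([.5155,.3835,.20],176.2)],A=32)
E
```

```text
top n 1292 857 z [0.0096 0.0127 0.017 ] rgb [123. 112.  98.]
(array([-0.2,  0.7]), array([102.3, 102.9]), 0.3)
side n 618 520 z [0.0102 0.0132 0.0158] rgb [125. 119. 106.]
(array([ 1.5, -2.2]), array([97. , 95.5]), 86.9)
now 11.2 [ 0.6186 -0.1546  0.1179] q [-0.66  0.7   0.21  1.58  0.64 -0.73] w 0.0248 f [-0.6 -0.1 -1. ]
[0.0259, 0.1163, -0.0141] [22.9, 0.2, -0.2]
  ->  [ 0.6  -0.08  0.21]
[0.0322, 0.1182, 0.0478] [22.0, 0.3, -1.4]
  ->  [0.58 0.05 0.21]
[0.0754, 0.1451, 0.0101] [0.0, -0.0, -0.2]
  ->  [0.515 0.2   0.2  ]
[0.0058, 0.0916, 0.0] [0.0, -0.0, -0.0]
[0.0059, 0.0915, 0.0] [0.0, -0.0, -0.0]
  ->  [0.5155 0.3835 0.2   ]
```

Emit:
drive_tool:
  motion:
    - [[0.026,0.116,-0.014],[22.9,0,0]]
    - [[0.026,0.116,-0.014],[22.9,0,0]]
    - [[0.026,0.116,-0.014],[22.9,0,0]]
    - [[0.026,0.116,-0.014],[22.9,0,0]]
    - [[0.026,0.116,-0.014],[22.9,0,0]]
  claw: 0.04

```text
clock: 11.62
eef_pos: [0.5996, -0.0739, 0.211]
tcp_rot: [0.045, 0.981, 0.191, 0.01]
ft_force: [-0.2, -0.8, -0.5]
gripper_width: 0.04
finger_force: 0.0
```

Emit:
drive_tool:
  motion:
    - [[0.032,0.118,0.048],[22,0.3,-1.4]]
    - [[0.032,0.118,0.048],[22,0.3,-1.4]]
    - [[0.032,0.118,0.048],[22,0.3,-1.4]]
    - [[0.032,0.118,0.048],[22,0.3,-1.4]]
    - [[0.032,0.118,0.048],[22,0.3,-1.4]]

```text
clock: 12.03
eef_pos: [0.5783, 0.0582, 0.2065]
tcp_rot: [0.032, 0.999, 0.002, -0.003]
ft_force: [0.0, -0.9, 0.6]
gripper_width: 0.0401
finger_force: 0.0
```

Emit:
drive_tool:
  motion:
    - [[0.075,0.145,0.01],[0,0,-0.2]]
    - [[0.075,0.145,0.01],[0,0,-0.2]]
    - [[0.075,0.145,0.01],[0,0,-0.2]]
    - [[0.075,0.145,0.01],[0,0,-0.2]]
    - [[0.075,0.145,0.01],[0,0,-0.2]]

```text
clock: 12.45
eef_pos: [0.5125, 0.2061, 0.1967]
tcp_rot: [0.033, 0.999, 0.003, -0.004]
ft_force: [0.3, 0.3, 0.6]
gripper_width: 0.0401
finger_force: 0.0
```

Emit:
drive_tool:
  motion:
    - [[0.012,0.183,0],[0,0,0]]
    - [[0.012,0.183,0],[0,0,0]]
    - [[0.012,0.183,0],[0,0,0]]
    - [[0.012,0.183,0],[0,0,0]]
    - [[0.012,0.183,0],[0,0,0]]

```text
clock: 12.87
eef_pos: [0.5163, 0.3886, 0.1967]
tcp_rot: [0.034, 0.999, 0.002, -0.004]
ft_force: [-0.4, 0.3, -0.3]
gripper_width: 0.0401
finger_force: 0.0
```

Run:
```python
from plan import *
plan([([.5155,.3835,.060],176.2)],A=32)
```

```text
now 12.9 [0.5163 0.3886 0.1967] q [0.51 0.44 0.2  1.34 0.01 0.58] w 0.0401 f [-0.4  0.3 -0.3]
[-0.0006, -0.0056, 0.1367] [0.2, -0.4, -0.1]
  ->  [0.5155 0.3835 0.06  ]
```

Emit:
drive_tool:
  motion:
    - [[-0.0006,-0.0056,0.07],[0.2,-0.4,0]]
    - [[-0.0006,-0.0056,0.1],[0.2,-0.4,0]]
    - [[-0.0006,-0.0056,0.12],[0.2,-0.4,0]]
    - [[-0.0006,-0.0056,0.136],[0.2,-0.4,0]]
    - [[-0.0006,-0.0056,0.136],[0.2,-0.4,0]]

```text
clock: 13.28
eef_pos: [0.514, 0.3777, 0.0569]
tcp_rot: [0.035, 0.999, -0.002, -0.003]
ft_force: [-0.2, -0.1, -0.0]
gripper_width: 0.0399
finger_force: 0.0
```

Emit:
drive_tool:
  motion:
    - [[0,0,0],[0,0,0]]
    - [[0,0,0],[0,0,0]]
    - [[0,0,0],[0,0,0]]
    - [[0,0,0],[0,0,0]]
    - [[0,0,0],[0,0,0]]
  claw: 0.0

```text
clock: 13.7
eef_pos: [0.5166, 0.3815, 0.065]
tcp_rot: [0.034, 0.999, 0.001, 0.003]
ft_force: [1.1, 2.0, 0.3]
gripper_width: 0.0068
finger_force: 60.2
```

Emit:
drive_tool:
  motion:
    - [[0,0,-0.02],[0,0,0]]
    - [[0,0,-0.05],[0,0,0]]
    - [[0,0,-0.08],[0,0,0]]
    - [[0,0,-0.12],[0,0,0]]
    - [[0,0,-0.12],[0,0,0]]

```text
clock: 14.12
eef_pos: [0.5171, 0.3821, 0.192]
tcp_rot: [0.034, 0.999, 0.003, 0.007]
ft_force: [0.3, 1.2, -1.2]
gripper_width: 0.0072
finger_force: 60.1
```

Run:
```python
from plan import *
# recess +1: E at -46 => TCP at 116-7=109 along uy
c=np.array([.633,.0285])+.109*np.array([.0958,.9954]);print(c)
x,y=c
plan([([.58,.25,.19],175),([x,y,.18],174.5,10),([x,y,.15],174.5,45),([x,y,.075],174.5,45)],A=26,D=.18)
```

```text
[0.6434422 0.1369986]
now 14.1 [0.5171 0.3821 0.192 ] q [ 0.51  0.42  0.17  1.3  -0.    0.58] w 0.0072 f [ 0.3  1.2 -1.2]
[-0.0717, -0.1275, 0.0022] [0.3, 0.7, 1.1]
  ->  [0.58 0.25 0.19]
[-0.0731, -0.107, 0.01] [10.0, 0.1, 0.5]
  ->  [0.6435 0.137  0.18  ]
[0.0, 0.0026, 0.0148] [17.5, -0.0, -0.0]
[0.0, 0.0069, 0.0133] [17.5, -0.0, -0.0]
  ->  [0.6434 0.137  0.15  ]
[-0.0, 0.053, 0.0531] [0.0, -0.0, -0.0]
  ->  [0.6434 0.137  0.075 ]
```

Emit:
drive_tool:
  motion:
    - [[-0.072,-0.1275,0],[0.3,0.7,1.1]]
    - [[-0.072,-0.1275,0],[0.3,0.7,1.1]]
    - [[-0.072,-0.1275,0],[0.3,0.7,1.1]]
    - [[-0.072,-0.1275,0],[0.3,0.7,1.1]]
    - [[-0.072,-0.1275,0],[0.3,0.7,1.1]]

```text
clock: 14.53
eef_pos: [0.5802, 0.2446, 0.1842]
tcp_rot: [0.046, 0.999, -0.003, -0.004]
ft_force: [-0.5, 0.4, -1.3]
gripper_width: 0.0068
finger_force: 60.2
```

Emit:
drive_tool:
  motion:
    - [[-0.073,-0.107,0.01],[10,0,0.5]]
    - [[-0.073,-0.107,0.01],[10,0,0.5]]
    - [[-0.073,-0.107,0.01],[10,0,0.5]]
    - [[-0.073,-0.107,0.01],[10,0,0.5]]
    - [[-0.073,-0.107,0.01],[10,0,0.5]]

```text
clock: 14.95
eef_pos: [0.6422, 0.1339, 0.1732]
tcp_rot: [0.049, 0.995, -0.09, -0.009]
ft_force: [-0.8, 0.3, -0.7]
gripper_width: 0.0069
finger_force: 60.1
```

Emit:
drive_tool:
  motion:
    - [[0,0.0026,0.015],[17.5,0,0]]
    - [[0,0.0026,0.015],[17.5,0,0]]
    - [[0,0.0026,0.015],[17.5,0,0]]
    - [[0,0.0026,0.015],[17.5,0,0]]
    - [[0,0.0026,0.015],[17.5,0,0]]

```text
clock: 15.37
eef_pos: [0.6409, 0.1378, 0.1582]
tcp_rot: [0.045, 0.97, -0.239, -0.015]
ft_force: [-1.4, 0.1, -0.9]
gripper_width: 0.007
finger_force: 60.0
```

Emit:
drive_tool:
  motion:
    - [[0,0.007,0.013],[17.5,0,0]]
    - [[0,0.007,0.013],[17.5,0,0]]
    - [[0,0.007,0.013],[17.5,0,0]]
    - [[0,0.007,0.013],[17.5,0,0]]
    - [[0,0.007,0.013],[17.5,0,0]]

```text
clock: 15.78
eef_pos: [0.6413, 0.1362, 0.1436]
tcp_rot: [0.043, 0.922, -0.383, -0.022]
ft_force: [-0.5, -0.4, -0.7]
gripper_width: 0.0071
finger_force: 60.0
```

```bash
cat > held.py <<'E'
from m import *
from plan import plan
p=grab_frame('top');w=cloud(p)
s=ctrl.state();Rm=R.from_quat(s['tcp_rot']);print(Rm.as_matrix().round(3).tolist())
for n in('side','top'):
    p=grab_frame(n);W=cloud(p).reshape(-1,3)
    L=Rm.inv().apply(W-s['eef_pos'])
    m=(abs(L[:,1])<.012)&(abs(L[:,0])<.06)&(L[:,2]>.004)&(L[:,2]<.09)&(W[:,2]>.022)
    if m.sum(): print(n,m.sum(),np.percentile(L[m],[1,50,99],axis=0).round(4).tolist(),np.median(p['frame'].reshape(-1,3)[m],0))
E
python3 - <<'E'
import held
from plan import *
plan([([.6434,.137,.075],174.5,45)])
E
```

```text
[[-0.995, 0.064, -0.073], [0.097, 0.703, -0.704], [0.006, -0.708, -0.706]]
side 49 [[-0.0075, -0.0035, 0.0049], [0.0413, 0.0028, 0.0305], [0.0463, 0.0045, 0.0546]] [85. 74. 59.]
top 534 [[-0.0418, -0.0076, 0.0045], [0.0023, -0.0035, 0.0301], [0.0445, 0.0013, 0.0588]] [150. 135. 118.]
now 15.9 [0.6416 0.1351 0.1455] q [ 0.36  0.75  0.4   1.65 -0.68  0.61] w 0.0074 f [-0.2 -1.7 -0. ]
[-0.0019, 0.0514, 0.0483] [-0.1, -0.3, 0.1]
  ->  [0.6434 0.137  0.075 ]
```

Run:
```python
from plan import *
plan([([.645,.1387,.06],174.5,45),([.645,.1387,.049],174.5,45)])
```

```text
now 15.9 [0.6416 0.1351 0.1455] q [ 0.36  0.75  0.4   1.65 -0.68  0.61] w 0.0074 f [-0.2 -1.7 -0. ]
[-0.0034, 0.0634, 0.0575] [-0.1, -0.3, 0.1]
  ->  [0.645  0.1388 0.06  ]
[-0.0, 0.0077, 0.0078] [-0.0, 0.0, 0.0]
  ->  [0.645  0.1387 0.049 ]
```

Emit:
drive_tool:
  motion:
    - [[-0.0034,0.0634,0.0575],[0,-0.3,0]]
    - [[-0.0034,0.0634,0.0575],[0,-0.3,0]]
    - [[-0.0034,0.0634,0.0575],[0,-0.3,0]]
    - [[-0.0034,0.0634,0.0575],[0,-0.3,0]]
    - [[-0.0034,0.0634,0.0575],[0,-0.3,0]]

```text
clock: 16.35
eef_pos: [0.6451, 0.1388, 0.0608]
tcp_rot: [0.043, 0.922, -0.384, -0.019]
ft_force: [-0.1, 0.2, -0.5]
gripper_width: 0.007
finger_force: 60.0
```

Run:
```python
from plan import *
grab_frame('top')
plan([([.645,.1387,.049],174.5,45)])
```

```text
now 16.4 [0.6454 0.1391 0.0613] q [ 0.37  0.81  0.31  1.49 -0.69  0.62] w 0.007 f [ 0.5  1.  -0.5]
[0.0004, 0.0085, 0.009] [-0.2, 0.1, 0.1]
  ->  [0.645  0.1387 0.0489]
```

Emit:
drive_tool:
  motion:
    - [[0,0.004,0.004],[0,0,0]]
    - [[0,0.008,0.008],[0,0,0]]
    - [[0,0.0085,0.009],[0,0,0]]
    - [[0,0.0085,0.009],[0,0,0]]
    - [[0,0.0085,0.009],[0,0,0]]

```text
clock: 16.82
eef_pos: [0.6454, 0.1393, 0.0486]
tcp_rot: [0.042, 0.922, -0.385, -0.017]
ft_force: [0.2, 5.1, 12.9]
gripper_width: 0.0072
finger_force: 62.3
```

Emit:
drive_tool:
  motion:
    - [[0,0,0],[0,0,0]]
    - [[0,0,0],[0,0,0]]
    - [[0,0,-0.04],[0,0,0]]
    - [[0,0,-0.08],[0,0,0]]
    - [[0,0,-0.1],[0,0,0]]
  claw: 0.025

```text
clock: 17.23
eef_pos: [0.6514, 0.2118, 0.1192]
tcp_rot: [0.042, 0.922, -0.384, -0.019]
ft_force: [1.6, 0.3, 0.7]
gripper_width: 0.0251
finger_force: 0.0
```

```bash
cat > lids.py <<'E'
from m import *
def lids(p=None):
    p=p or grab_frame('top');W=cloud(p).reshape(-1,3)
    m=(W[:,2]>.098)&(W[:,2]<.125)&(W[:,0]>.3)&(W[:,0]<.75)&(W[:,1]<-.12)&(W[:,1]>-.5)
    Q=W[m][:,:2]
    for d in finder.trace(p,'lid_a')[:3]:
        P=W[d['region'].ravel()];P=P[(P[:,2]>.0)]
        print('lid',round(d['conf'],2),rect(P),'z',np.median(P[:,2]).round(4))
    for c in((.46,-.259),(.58,-.334)):
        g=Q[np.linalg.norm(Q-c,axis=1)<.05]
        if len(g): print('knob',len(g),rect(g))
E
python3 - <<'E'
from cl import *
from plan import plan
from lids import lids
tray_coaster(1);tray_coaster(1,'side');p=tray_coaster(-1);save(p,'t3');lids(p)
plan([([.6,.12,.22],174.5,15),([.5,-.05,.22],176),([.4597,-.2597,.2],176),([.4597,-.2597,.088],176)],A=32)
E
```

```text
top n 1299 888 z [0.0095 0.0131 0.0175] rgb [149. 145. 138.]
(array([0. , 0.5]), array([101.9, 102.5]), 0.1)
side n 934 770 z [0.0106 0.0132 0.0156] rgb [185. 187. 167.]
(array([-0.3, -1.1]), array([90.4, 97.8]), 1.7)
top n 1301 880 z [0.0095 0.0126 0.0169] rgb [149. 145. 140.]
(array([0.3, 1.4]), array([ 99.9, 103.6]), 89.8)
lid 0.94 (array([ 459.8, -260. ]), array([68.7, 66.8]), 48.5) z 0.0838
lid 0.62 (array([ 581.5, -334.9]), array([70. , 69.7]), 26.7) z 0.0837
knob 70 (array([ 460.8, -260.7]), array([22.5, 21.1]), 88.4)
knob 71 (array([ 580.7, -334.9]), array([22. , 21.4]), 84.2)
now 17.4 [0.6512 0.2098 0.1156] q [ 0.45  0.87  0.56  1.75 -0.65  0.71] w 0.0255 f [ 0.9 -0.1 -0.3]
[0.0432, -0.1403, -0.0064] [-30.3, -0.1, 0.3]
  ->  [0.6  0.12 0.22]
[0.0416, -0.0863, 0.0231] [-7.5, -0.1, -0.7]
[0.0427, -0.0881, 0.0117] [-7.5, -0.1, -0.8]
  ->  [ 0.5  -0.05  0.22]
[0.0128, -0.106, 0.01] [-0.0, 0.0, 0.0]
[0.0129, -0.106, 0.01] [-0.0, 0.0, 0.0]
  ->  [ 0.4597 -0.2597  0.2   ]
[-0.0, -0.0, 0.112] [-0.0, 0.0, 0.0]
  ->  [ 0.4597 -0.2597  0.088 ]
```

View pics/t3.png

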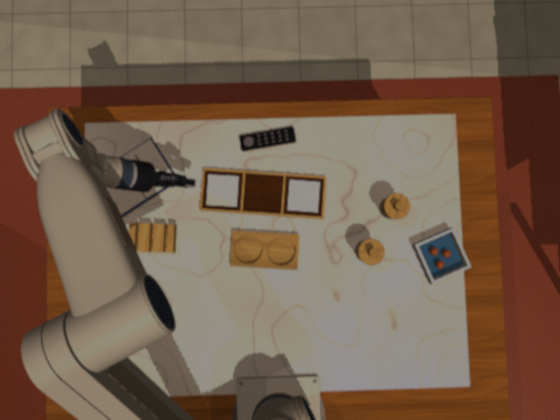

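Emit:
drive_tool:
  motion:
    - [[0.043,-0.14,-0.006],[-30.3,0,0.3]]
    - [[0.043,-0.14,-0.006],[-30.3,0,0.3]]
    - [[0.043,-0.14,-0.006],[-30.3,0,0.3]]
    - [[0.043,-0.14,-0.006],[-30.3,0,0.3]]
    - [[0.043,-0.14,-0.006],[-30.3,0,0.3]]
  claw: 0.045

```text
clock: 17.85
eef_pos: [0.5998, 0.115, 0.2258]
tcp_rot: [0.051, 0.991, -0.127, -0.003]
ft_force: [0.7, 1.2, 0.3]
gripper_width: 0.0453
finger_force: 0.0
```

Emit:
drive_tool:
  motion:
    - [[0.042,-0.086,0.023],[-7.5,0,-0.7]]
    - [[0.042,-0.086,0.023],[-7.5,0,-0.7]]
    - [[0.042,-0.086,0.023],[-7.5,0,-0.7]]
    - [[0.042,-0.086,0.023],[-7.5,0,-0.7]]
    - [[0.042,-0.086,0.023],[-7.5,0,-0.7]]

```text
clock: 18.27
eef_pos: [0.5487, 0.0337, 0.2197]
tcp_rot: [0.044, 0.997, -0.065, -0.005]
ft_force: [-0.7, -0.5, 0.0]
gripper_width: 0.0449
finger_force: 0.0
```

Emit:
drive_tool:
  motion:
    - [[0.043,-0.088,0.012],[-7.5,0,-0.8]]
    - [[0.043,-0.088,0.012],[-7.5,0,-0.8]]
    - [[0.043,-0.088,0.012],[-7.5,0,-0.8]]
    - [[0.043,-0.088,0.012],[-7.5,0,-0.8]]
    - [[0.043,-0.088,0.012],[-7.5,0,-0.8]]

```text
clock: 18.68
eef_pos: [0.4993, -0.0498, 0.2194]
tcp_rot: [0.036, 0.999, 0.0, -0.003]
ft_force: [-0.9, 0.3, 0.1]
gripper_width: 0.0452
finger_force: 0.0
```

Emit:
drive_tool:
  motion:
    - [[0.013,-0.106,0.01],[0,0,0]]
    - [[0.013,-0.106,0.01],[0,0,0]]
    - [[0.013,-0.106,0.01],[0,0,0]]
    - [[0.013,-0.106,0.01],[0,0,0]]
    - [[0.013,-0.106,0.01],[0,0,0]]

```text
clock: 19.1
eef_pos: [0.4793, -0.1544, 0.2092]
tcp_rot: [0.036, 0.999, 0.0, -0.003]
ft_force: [-0.2, 0.9, -0.2]
gripper_width: 0.0453
finger_force: 0.0
```

Emit:
drive_tool:
  motion:
    - [[0.013,-0.106,0.01],[0,0,0]]
    - [[0.013,-0.106,0.01],[0,0,0]]
    - [[0.013,-0.106,0.01],[0,0,0]]
    - [[0.013,-0.106,0.01],[0,0,0]]
    - [[0.013,-0.106,0.01],[0,0,0]]

```text
clock: 19.52
eef_pos: [0.4587, -0.2588, 0.1995]
tcp_rot: [0.036, 0.999, 0.001, -0.003]
ft_force: [-0.1, 0.6, -0.7]
gripper_width: 0.0445
finger_force: 0.0
```

Run:
```python
from plan import *
grab_frame('top')
plan([([.46,-.2597,.13],176),([.46,-.2597,.088],176)],A=32)
```

```text
now 19.6 [ 0.4588 -0.2581  0.1998] q [-0.67  0.23 -0.09  1.25 -0.   -0.6 ] w 0.045 f [-1.3  0.7 -0. ]
[-0.0017, -0.0016, 0.0698] [0.0, -0.3, -0.1]
  ->  [ 0.46   -0.2597  0.13  ]
[0.0, -0.0, 0.042] [0.0, 0.0, 0.0]
  ->  [ 0.46   -0.2597  0.088 ]
```

Emit:
drive_tool:
  motion:
    - [[-0.0017,-0.0016,0.035],[0,-0.3,0]]
    - [[-0.0017,-0.0016,0.065],[0,-0.3,0]]
    - [[-0.0017,-0.0016,0.085],[0,-0.3,0]]
    - [[-0.0017,-0.0016,0.095],[0,-0.3,0]]
    - [[-0.0017,-0.0016,0.095],[0,-0.3,0]]

```text
clock: 19.98
eef_pos: [0.459, -0.2587, 0.1035]
tcp_rot: [0.035, 0.999, 0.001, -0.001]
ft_force: [-0.0, 0.1, 0.6]
gripper_width: 0.0453
finger_force: 0.0
```

Emit:
drive_tool:
  motion:
    - [[0,0,0.005],[0,0,0]]
    - [[0,0,0.01],[0,0,0]]
    - [[0,0,0.014],[0,0,0]]
    - [[0,0,0.016],[0,0,0]]
    - [[0,0,0.016],[0,0,0]]

```text
clock: 20.4
eef_pos: [0.4592, -0.2609, 0.0892]
tcp_rot: [0.036, 0.999, -0.0, 0.0]
ft_force: [-0.7, 1.2, -0.0]
gripper_width: 0.0449
finger_force: 0.0
```

Run:
```python
from plan import *
plan([([.46,-.2597,.088],176)],A=32)
```

```text
now 20.4 [ 0.4592 -0.2609  0.0892] q [-0.68  0.3  -0.29  0.97  0.   -0.6 ] w 0.0449 f [-0.7  1.2 -0. ]
[-0.0007, 0.0012, 0.0012] [-0.0, 0.0, -0.1]
  ->  [ 0.46   -0.2597  0.088 ]
```

Emit:
drive_tool:
  motion:
    - [[0,0.001,0.002],[0,0,0]]
    - [[0,0.001,0.002],[0,0,0]]
    - [[0,0.001,0.002],[0,0,0]]
    - [[0,0.001,0.002],[0,0,0]]
    - [[0,0.001,0.002],[0,0,0]]
  claw: 0.0

```text
clock: 20.82
eef_pos: [0.4593, -0.26, 0.0874]
tcp_rot: [0.036, 0.999, -0.0, 0.0]
ft_force: [-0.7, -0.4, 2.3]
gripper_width: 0.0217
finger_force: 58.8
```

Emit:
drive_tool:
  motion:
    - [[0,0,-0.005],[0,0,0]]
    - [[0,0,-0.015],[0,0,0]]
    - [[0,0,-0.04],[0,0,0]]
    - [[0,0,-0.07],[0,0,0]]
    - [[0,0,-0.07],[0,0,0]]

```text
clock: 21.23
eef_pos: [0.461, -0.2612, 0.1629]
tcp_rot: [0.036, 0.999, -0.002, 0.003]
ft_force: [0.4, -0.1, -0.9]
gripper_width: 0.0223
finger_force: 58.8
```

Run:
```python
from plan import *
plan([([.4669,-.0188,.15],176),([.4669,-.0188,.05],176),([.4669,-.0188,.026],176)],A=32)
```

```text
now 21.2 [ 0.461  -0.2612  0.1629] q [-0.67  0.25 -0.17  1.14  0.   -0.6 ] w 0.0223 f [ 0.4 -0.1 -0.9]
[0.0057, 0.1211, 0.0059] [-0.1, 0.2, -0.0]
[0.0057, 0.1212, 0.0061] [-0.2, 0.2, -0.1]
  ->  [ 0.4669 -0.0188  0.15  ]
[0.0, -0.0001, 0.1] [0.0, -0.0, 0.0]
  ->  [ 0.4669 -0.0188  0.05  ]
[-0.0, -0.0001, 0.024] [0.0, -0.0, 0.0]
  ->  [ 0.4669 -0.0188  0.026 ]
```

Emit:
drive_tool:
  motion:
    - [[0.0057,0.121,0.006],[0,0.2,0]]
    - [[0.0057,0.121,0.006],[0,0.2,0]]
    - [[0.0057,0.121,0.006],[0,0.2,0]]
    - [[0.0057,0.121,0.006],[0,0.2,0]]
    - [[0.0057,0.121,0.006],[0,0.2,0]]

```text
clock: 21.65
eef_pos: [0.4622, -0.137, 0.1519]
tcp_rot: [0.034, 0.999, -0.0, -0.001]
ft_force: [0.9, -0.0, -1.3]
gripper_width: 0.0217
finger_force: 59.0
```

Emit:
drive_tool:
  motion:
    - [[0.0057,0.121,0.006],[0,0.2,0]]
    - [[0.0057,0.121,0.006],[0,0.2,0]]
    - [[0.0057,0.121,0.006],[0,0.2,0]]
    - [[0.0057,0.121,0.006],[0,0.2,0]]
    - [[0.0057,0.121,0.006],[0,0.2,0]]

```text
clock: 22.07
eef_pos: [0.4655, -0.0169, 0.1455]
tcp_rot: [0.034, 0.999, -0.0, -0.003]
ft_force: [0.4, -0.5, -0.9]
gripper_width: 0.022
finger_force: 59.2
```

Emit:
drive_tool:
  motion:
    - [[0,0,0.03],[0,0,0]]
    - [[0,0,0.06],[0,0,0]]
    - [[0,0,0.085],[0,0,0]]
    - [[0,0,0.09],[0,0,0]]
    - [[0,0,0.09],[0,0,0]]

```text
clock: 22.48
eef_pos: [0.464, -0.019, 0.0542]
tcp_rot: [0.037, 0.999, 0.0, -0.005]
ft_force: [-0.3, 0.2, 0.3]
gripper_width: 0.0224
finger_force: 59.1
```

Run:
```python
from m import *
from plan import plan
p=grab_frame('side');save(p,'s4');W=cloud(p).reshape(-1,3)
s=ctrl.state();L=W-s['eef_pos']
m=(np.linalg.norm(L[:,:2],axis=1)<.05)&(L[:,2]<.002)&(L[:,2]>-.012)
print(m.sum(),rect(L[m]),np.percentile(L[m,2],[2,50,98]).round(4))
plan([([.4669,-.0188,.026],176)],A=32)
```

```text
268 (array([-1.3,  3.8]), array([69.3, 66.3]), 15.2) [-0.0104 -0.0049 -0.0011]
now 22.5 [ 0.4649 -0.0189  0.0555] q [-0.22  0.25 -0.48  0.85 -0.   -0.15] w 0.0221 f [ 0.8 -0.1 -0.3]
[-0.0022, 0.0003, 0.0295] [-0.0, -0.4, -0.2]
  ->  [ 0.4669 -0.0188  0.026 ]
```

View pics/s4.png

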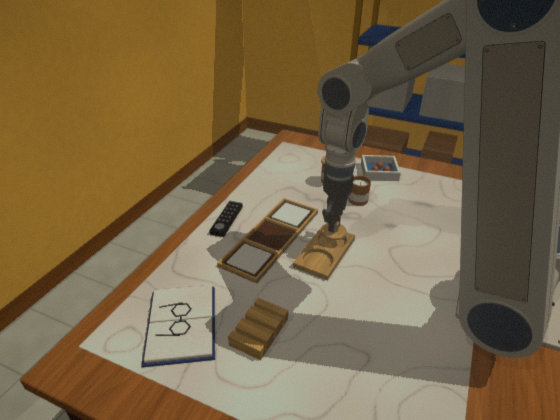

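Emit:
drive_tool:
  motion:
    - [[-0.0015,0,0.01],[0,-0.4,0]]
    - [[-0.0015,0,0.02],[0,-0.4,0]]
    - [[-0.0015,0,0.028],[0,-0.4,0]]
    - [[-0.0015,0,0.028],[0,-0.4,0]]
    - [[-0.0015,0,0.028],[0,-0.4,0]]

```text
clock: 22.95
eef_pos: [0.4663, -0.0181, 0.0279]
tcp_rot: [0.036, 0.999, -0.0, 0.001]
ft_force: [1.3, 0.2, -0.1]
gripper_width: 0.0223
finger_force: 59.1
```

Emit:
drive_tool:
  motion:
    - [[0,0,0.002],[0,0,0]]
    - [[0,0,0.004],[0,0,0]]
    - [[0,0,0.005],[0,0,0]]
    - [[0,0,0.005],[0,0,0]]
    - [[0,0,0.005],[0,0,0]]

```text
clock: 23.37
eef_pos: [0.4661, -0.0178, 0.0224]
tcp_rot: [0.036, 0.999, -0.0, 0.001]
ft_force: [0.3, -0.6, 1.5]
gripper_width: 0.0223
finger_force: 59.4
```

Emit:
drive_tool:
  motion:
    - [[0,0,0],[0,0,0]]
    - [[0,0,0],[0,0,0]]
    - [[0,0,-0.03],[0,0,0]]
    - [[0,0,-0.07],[0,0,0]]
    - [[0,0,-0.11],[0,0,0]]
  claw: 0.045

```text
clock: 23.78
eef_pos: [0.4648, -0.0175, 0.1329]
tcp_rot: [0.036, 0.999, 0.0, -0.001]
ft_force: [2.5, -0.2, -0.8]
gripper_width: 0.0451
finger_force: 0.0
```

Run:
```python
from plan import *
from lids import lids
lids()
plan([([.5,-.17,.19],176),([.581,-.3345,.19],176),([.581,-.3345,.104],176)],A=32,D=.2)
```

```text
lid 0.69 (array([ 580.8, -336.5]), array([66.7, 68.2]), 89.2) z 0.0835
knob 69 (array([ 581.5, -334.6]), array([21. , 22.1]), 62.6)
now 23.9 [ 0.4685 -0.0182  0.1376] q [-0.22  0.17 -0.35  1.05  0.   -0.15] w 0.0447 f [ 0.7 -0.5 -0.7]
[-0.0427, -0.1492, -0.0518] [-0.1, 0.5, -0.1]
  ->  [ 0.5  -0.17  0.19]
[-0.0922, -0.1585, 0.0] [0.0, 0.0, 0.0]
  ->  [ 0.581  -0.3345  0.19  ]
[0.0, -0.0, 0.086] [0.0, 0.0, 0.0]
  ->  [ 0.581  -0.3345  0.104 ]
```

Emit:
drive_tool:
  motion:
    - [[-0.0427,-0.149,-0.052],[0,0.5,0]]
    - [[-0.0427,-0.149,-0.052],[0,0.5,0]]
    - [[-0.0427,-0.149,-0.052],[0,0.5,0]]
    - [[-0.0427,-0.149,-0.052],[0,0.5,0]]
    - [[-0.0427,-0.149,-0.052],[0,0.5,0]]

```text
clock: 24.3
eef_pos: [0.4997, -0.1752, 0.1856]
tcp_rot: [0.038, 0.999, -0.001, -0.002]
ft_force: [-0.8, 0.8, 1.1]
gripper_width: 0.045
finger_force: 0.0
```

Emit:
drive_tool:
  motion:
    - [[-0.092,-0.1585,0],[0,0,0]]
    - [[-0.092,-0.1585,0],[0,0,0]]
    - [[-0.092,-0.1585,0],[0,0,0]]
    - [[-0.092,-0.1585,0],[0,0,0]]
    - [[-0.092,-0.1585,0],[0,0,0]]

```text
clock: 24.72
eef_pos: [0.5793, -0.3384, 0.1817]
tcp_rot: [0.037, 0.999, -0.0, -0.004]
ft_force: [-0.5, 0.6, -0.1]
gripper_width: 0.0447
finger_force: 0.0
```

Run:
```python
from plan import *
from m import *
p=grab_frame('top')
plan([([.581,-.3345,.104],176)],A=32,D=.2)
W=cloud(p).reshape(-1,3);m=sel(W,(.41,.54),(-.09,.14),(.03,.07));print(m.sum(),rect(W[m]) if m.sum() else 0, np.percentile(W[m,2],95))
m=sel(W,(.43,.51),(-.06,.02),(.008,.026));print(np.percentile(W[m,2],[10,50,90]).round(4))
```

```text
now 24.8 [ 0.5795 -0.3393  0.181 ] q [-0.65  0.49  0.25  1.34 -0.01 -0.58] w 0.0451 f [-1.8  1.2 -1. ]
[-0.0019, 0.0049, 0.077] [-0.0, -0.5, -0.3]
  ->  [ 0.581  -0.3345  0.104 ]
55 (array([467. , -17.3]), array([19.4, 19.7]), 88.5) 0.04844435607960771
[0.0139 0.0178 0.0217]
```

Emit:
drive_tool:
  motion:
    - [[-0.0015,0.005,0.03],[0,-0.5,0]]
    - [[-0.0015,0.005,0.055],[0,-0.5,0]]
    - [[-0.0015,0.005,0.07],[0,-0.5,0]]
    - [[-0.0015,0.005,0.076],[0,-0.5,0]]
    - [[-0.0015,0.005,0.076],[0,-0.5,0]]

```text
clock: 25.18
eef_pos: [0.5787, -0.3285, 0.1056]
tcp_rot: [0.036, 0.999, 0.001, -0.001]
ft_force: [0.4, 0.5, 0.5]
gripper_width: 0.0451
finger_force: 0.0
```

Emit:
drive_tool:
  motion:
    - [[0,0,0.005],[0,0,0]]
    - [[0,0,0.01],[0,0,0]]
    - [[0,0,0.014],[0,0,0]]
    - [[0,0,0.014],[0,0,0]]
    - [[0,0,0.014],[0,0,0]]

```text
clock: 25.6
eef_pos: [0.5794, -0.3292, 0.0936]
tcp_rot: [0.036, 0.999, -0.0, 0.0]
ft_force: [-0.7, 0.8, 0.2]
gripper_width: 0.0449
finger_force: 0.0
```

Run:
```python
from plan import *
plan([([.581,-.3345,.088],176)],A=32,D=.2)
```

```text
now 25.6 [ 0.5794 -0.3292  0.0936] q [-0.64  0.52  0.07  1.12  0.   -0.57] w 0.0449 f [-0.7  0.8  0.2]
[-0.0019, -0.0052, 0.0056] [-0.0, 0.0, -0.1]
  ->  [ 0.581  -0.3345  0.088 ]
```

Emit:
drive_tool:
  motion:
    - [[-0.0019,-0.005,0.004],[0,0,0]]
    - [[-0.0019,-0.005,0.0055],[0,0,0]]
    - [[-0.0019,-0.005,0.0055],[0,0,0]]
    - [[-0.0019,-0.005,0.0055],[0,0,0]]
    - [[-0.0019,-0.005,0.0055],[0,0,0]]

```text
clock: 26.02
eef_pos: [0.5809, -0.3343, 0.0879]
tcp_rot: [0.036, 0.999, -0.0, 0.0]
ft_force: [-0.4, 0.9, -0.0]
gripper_width: 0.0451
finger_force: 0.0
```

Emit:
drive_tool:
  motion:
    - [[0,0,0],[0,0,0]]
    - [[0,0,0],[0,0,0]]
    - [[0,0,0],[0,0,0]]
    - [[0,0,0],[0,0,0]]
    - [[0,0,0],[0,0,0]]
  claw: 0.0

```text
clock: 26.43
eef_pos: [0.5811, -0.3343, 0.0883]
tcp_rot: [0.036, 0.999, -0.0, 0.001]
ft_force: [-0.8, 0.2, 3.7]
gripper_width: 0.0221
finger_force: 58.8
```

Emit:
drive_tool:
  motion:
    - [[0,0,-0.005],[0,0,0]]
    - [[0,0,-0.015],[0,0,0]]
    - [[0,0,-0.04],[0,0,0]]
    - [[0,0,-0.07],[0,0,0]]
    - [[0,0,-0.07],[0,0,0]]

```text
clock: 26.85
eef_pos: [0.5825, -0.3354, 0.1645]
tcp_rot: [0.036, 0.999, -0.002, 0.004]
ft_force: [-0.6, -0.2, -0.3]
gripper_width: 0.0219
finger_force: 58.8
```

Run:
```python
from plan import *
grab_frame('top')
plan([([.4751,.0748,.155],176),([.4751,.0748,.06],176)],A=32,D=.16)
```

```text
now 26.9 [ 0.5821 -0.3351  0.162 ] q [-0.65  0.49  0.2   1.27  0.   -0.58] w 0.0222 f [-0.5  0.6 -0.9]
[0.0454, 0.1338, 0.0016] [-0.1, 0.1, -0.0]
[0.0453, 0.1337, 0.002] [-0.0, 0.1, -0.0]
[0.0454, 0.1338, 0.002] [-0.1, 0.1, -0.1]
  ->  [0.4751 0.0748 0.155 ]
[-0.0, -0.0, 0.095] [0.0, 0.0, 0.0]
  ->  [0.4751 0.0748 0.06  ]
```

Emit:
drive_tool:
  motion:
    - [[0.0454,0.1338,0.001],[0,0.1,0]]
    - [[0.0454,0.1338,0.001],[0,0.1,0]]
    - [[0.0454,0.1338,0.001],[0,0.1,0]]
    - [[0.0454,0.1338,0.001],[0,0.1,0]]
    - [[0.0454,0.1338,0.001],[0,0.1,0]]

```text
clock: 27.32
eef_pos: [0.544, -0.1939, 0.1573]
tcp_rot: [0.034, 0.999, 0.0, -0.001]
ft_force: [0.8, -0.6, -0.3]
gripper_width: 0.0221
finger_force: 58.9
```

Emit:
drive_tool:
  motion:
    - [[0.0454,0.1338,0.001],[0,0.1,0]]
    - [[0.0454,0.1338,0.001],[0,0.1,0]]
    - [[0.0454,0.1338,0.001],[0,0.1,0]]
    - [[0.0454,0.1338,0.001],[0,0.1,0]]
    - [[0.0454,0.1338,0.001],[0,0.1,0]]

```text
clock: 27.73
eef_pos: [0.5086, -0.0583, 0.1562]
tcp_rot: [0.034, 0.999, 0.0, -0.002]
ft_force: [0.4, 0.0, -0.6]
gripper_width: 0.0217
finger_force: 59.1
```

Emit:
drive_tool:
  motion:
    - [[0.0454,0.1338,0.001],[0,0.1,0]]
    - [[0.0454,0.1338,0.001],[0,0.1,0]]
    - [[0.0454,0.1338,0.001],[0,0.1,0]]
    - [[0.0454,0.1338,0.001],[0,0.1,0]]
    - [[0.0454,0.1338,0.001],[0,0.1,0]]

```text
clock: 28.15
eef_pos: [0.4735, 0.0778, 0.1552]
tcp_rot: [0.034, 0.999, 0.0, -0.002]
ft_force: [-0.5, 1.2, 0.4]
gripper_width: 0.022
finger_force: 59.2
```

Run:
```python
from plan import *
grab_frame('top')
plan([([.4751,.0748,.05],176)],A=32,D=.16)
```

```text
now 28.2 [0.4742 0.0764 0.1551] q [-0.02  0.18 -0.28  1.11 -0.    0.05] w 0.0219 f [ 0.9 -0.8 -2.1]
[-0.0015, -0.0015, 0.1051] [-0.0, -0.3, 0.0]
  ->  [0.4751 0.0748 0.05  ]
```

Emit:
drive_tool:
  motion:
    - [[-0.0015,-0.001,0.03],[0,-0.3,0]]
    - [[-0.0015,-0.001,0.065],[0,-0.3,0]]
    - [[-0.0015,-0.001,0.095],[0,-0.3,0]]
    - [[-0.0015,-0.001,0.105],[0,-0.3,0]]
    - [[-0.0015,-0.001,0.105],[0,-0.3,0]]

```text
clock: 28.62
eef_pos: [0.4739, 0.0731, 0.0473]
tcp_rot: [0.037, 0.999, -0.0, -0.002]
ft_force: [-1.2, 0.2, 0.1]
gripper_width: 0.0222
finger_force: 59.1
```

Run:
```python
from plan import *
grab_frame('top')
plan([([.4751,.0748,.0275],176)],A=32,D=.16)
```

```text
now 28.7 [0.4748 0.0733 0.049 ] q [-0.02  0.27 -0.46  0.84 -0.    0.05] w 0.0222 f [ 0.2 -0.7  0.2]
[-0.0002, 0.0015, 0.0215] [-0.0, -0.1, -0.2]
  ->  [0.4751 0.0748 0.0275]
```

Emit:
drive_tool:
  motion:
    - [[0,0.0015,0.01],[0,0,0]]
    - [[0,0.0015,0.018],[0,0,0]]
    - [[0,0.0015,0.0215],[0,0,0]]
    - [[0,0.0015,0.0215],[0,0,0]]
    - [[0,0.0015,0.0215],[0,0,0]]

```text
clock: 29.08
eef_pos: [0.4751, 0.076, 0.029]
tcp_rot: [0.036, 0.999, -0.0, 0.0]
ft_force: [0.3, -0.3, -0.8]
gripper_width: 0.022
finger_force: 59.1
```

Emit:
drive_tool:
  motion:
    - [[0,0,0.002],[0,0,0]]
    - [[0,0,0.004],[0,0,0]]
    - [[0,0,0.0045],[0,0,0]]
    - [[0,0,0.0045],[0,0,0]]
    - [[0,0,0.0045],[0,0,0]]

```text
clock: 29.5
eef_pos: [0.4748, 0.0763, 0.0241]
tcp_rot: [0.036, 0.999, -0.0, 0.0]
ft_force: [0.4, 0.8, -0.3]
gripper_width: 0.0219
finger_force: 59.1
```

Emit:
drive_tool:
  motion:
    - [[0,0,0],[0,0,0]]
    - [[0,0,0],[0,0,0]]
    - [[0,0,-0.03],[0,0,0]]
    - [[0,0,-0.07],[0,0,0]]
    - [[0,0,-0.11],[0,0,0]]
  claw: 0.045

```text
clock: 29.92
eef_pos: [0.4738, 0.0763, 0.1349]
tcp_rot: [0.036, 0.999, -0.0, -0.001]
ft_force: [1.8, 0.0, 0.4]
gripper_width: 0.0451
finger_force: 0.0
```

Emit:
drive_tool:
  motion:
    - [[0.06,-0.1,-0.06],[0,0,0]]
    - [[0.06,-0.1,-0.06],[0,0,0]]
    - [[0.06,-0.1,-0.06],[0,0,0]]
    - [[0.06,-0.1,-0.06],[0,0,0]]
    - [[0.06,-0.1,-0.06],[0,0,0]]
  claw: 0.0854

```text
clock: 30.33
eef_pos: [0.4075, -0.0206, 0.1955]
tcp_rot: [0.037, 0.999, -0.0, 0.002]
ft_force: [0.1, 0.3, -0.9]
gripper_width: 0.0852
finger_force: 0.0
```

```bash
cat > sc.py <<'E'
from m import *
uy=np.array([.0958,.9954]);ux=np.array([.9954,-.0958]);tc=np.array([.633,.0285])
def circ(P):  # least squares circle
    A=np.c_[2*P,np.ones(len(P))];s=np.linalg.lstsq(A,(P**2).sum(1),rcond=None)[0]
    return s[:2].round(4),round(float(np.sqrt(s[2]+s[:2]@s[:2])),4)
def scene(n='top'):
    p=grab_frame(n);W=cloud(p).reshape(-1,3);F=p['frame'].reshape(-1,3).astype(int)
    for k in(-1,1):
        x=(W[:,:2]-tc)@ux;y=(W[:,:2]-tc)@uy-k*.116
        m=(abs(x)<.053)&(abs(y)<.053)&(W[:,2]<.022)&(F[:,2]>.66*F[:,0])&(W[:,2]>.002)
        if m.sum()>50:
            im=m.reshape(420,560).astype(np.uint8);im=cv2.morphologyEx(im,cv2.MORPH_OPEN,np.ones((3,3)));m=im.ravel()>0
            r=cv2.minAreaRect(np.stack([x[m],y[m]],1).astype(np.float32)*1000)
            c=tc+ux*r[0][0]/1e3+uy*(r[0][1]/1e3+k*.116)
            print(n,'coaster',k,np.round(r[0],1),np.round(r[1],1),round(r[2],1),'world',c.round(4),'median',(W[m].mean(0)).round(4))
    m=(W[:,2]>.071)&(W[:,2]<.1)&(W[:,0]>.3)&(W[:,0]<.75)&(W[:,1]>-.5)&(W[:,1]<.25)
    im=m.reshape(420,560).astype(np.uint8)
    N,l,st,ce=cv2.connectedComponentsWithStats(im)
    for i in range(1,N):
        if st[i][4]<20: continue
        P=W[(l==i).ravel()];c,r=cv2.minEnclosingCircle(P[:,:2].astype(np.float32)*1000)
        print(n,'high',st[i][4],np.round(c,1),round(r,1),rect(P),'fit',circ(P[:,:2]),'z',np.median(P[:,2]).round(4))
    return p
E
python3 - <<'E'
from sc import *
from plan import plan
p=scene();save(p,'t5');scene('side')
W=cloud(p).reshape(-1,3)
m=sel(W,(.41,.54),(.03,.14),(.03,.07));print('knob',m.sum(),rect(W[m]) if m.sum() else 0, np.percentile(W[m,2],95))
plan([])
E
```

```text
top coaster -1 [-0.9 -0.4] [96.3 92.5] 0.4 world [ 0.6209 -0.0873] median [ 0.6213 -0.0871  0.012 ]
top coaster 1 [-0.7  1.5] [94.5 92.4] 0.9 world [0.6436 0.1455] median [0.6427 0.1447 0.0122]
top high 102 [ 581.8 -334.9] 32.2 (array([ 581.4, -334.4]), array([61.9, 63. ]), 41.9) fit (array([ 0.5815, -0.335 ]), 0.0298) z 0.0752
top high 109 [ 460.  -260.8] 32.1 (array([ 459.8, -260.8]), array([63.1, 59.4]), 88.5) fit (array([ 0.4602, -0.2605]), 0.0297) z 0.075
side coaster -1 [ 1.9 -1.7] [ 95.6 101.9] 0.6 world [ 0.6236 -0.0888] median [ 0.62   -0.0834  0.0125]
side coaster 1 [ 2.6 -1.6] [96.6 97.2] 1.2 world [0.6466 0.1421] median [0.6417 0.1483 0.0128]
side high 72 [ 582.2 -333.5] 35.6 (array([ 580.8, -335.9]), array([65.1, 62.3]), 82.6) fit (array([ 0.5807, -0.3346]), 0.03) z 0.0745
side high 32 [ 446.8 -257.4] 28.0 (array([ 438.3, -255.7]), array([56. , 18.4]), 78.7) fit (array([ 0.4559, -0.2586]), 0.0265) z 0.075
knob 56 (array([475.3,  76.5]), array([19.8, 19.5]), 88.3) 0.04935807546191362
now 30.4 [ 0.4079 -0.0191  0.1939] q [-0.25  0.03 -0.35  1.19  0.   -0.18] w 0.0857 f [ 0.1 -0.9 -0.2]
```

View pics/t5.png

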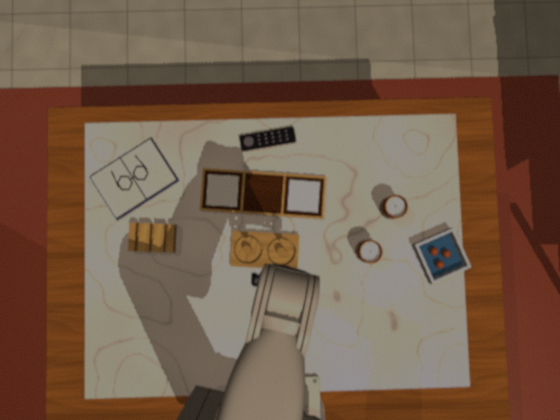

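Run:
```python
from plan import *
plan([([.435,-.15,.17],176),([.4602,-.2605,.12],176)],D=.2)
```

```text
now 30.4 [ 0.4079 -0.0191  0.1939] q [-0.25  0.03 -0.35  1.19  0.   -0.18] w 0.0857 f [ 0.1 -0.9 -0.2]
[-0.0364, -0.1286, 0.0239] [0.0, 0.1, -0.2]
  ->  [ 0.435 -0.15   0.17 ]
[-0.0328, -0.1085, 0.0499] [0.0, -0.0, 0.0]
  ->  [ 0.4602 -0.2605  0.12  ]
```

Emit:
drive_tool:
  motion:
    - [[-0.0364,-0.1286,0.024],[0,0,0]]
    - [[-0.0364,-0.1286,0.024],[0,0,0]]
    - [[-0.0364,-0.1286,0.024],[0,0,0]]
    - [[-0.0364,-0.1286,0.024],[0,0,0]]
    - [[-0.0364,-0.1286,0.024],[0,0,0]]

```text
clock: 30.85
eef_pos: [0.4357, -0.1514, 0.1679]
tcp_rot: [0.037, 0.999, 0.001, -0.001]
ft_force: [-0.3, -0.1, -0.4]
gripper_width: 0.0855
finger_force: 0.0
```

Emit:
drive_tool:
  motion:
    - [[-0.0328,-0.1085,0.03],[0,0,0]]
    - [[-0.0328,-0.1085,0.04],[0,0,0]]
    - [[-0.0328,-0.1085,0.05],[0,0,0]]
    - [[-0.0328,-0.1085,0.05],[0,0,0]]
    - [[-0.0328,-0.1085,0.05],[0,0,0]]

```text
clock: 31.27
eef_pos: [0.4598, -0.2596, 0.1178]
tcp_rot: [0.036, 0.999, 0.002, -0.002]
ft_force: [-0.6, 1.1, -0.8]
gripper_width: 0.0854
finger_force: 0.0
```

Run:
```python
from plan import *
from sc import scene
scene('side')
plan([([.4602,-.2605,.03],176)],D=.2)
```

```text
side coaster -1 [ 3.3 -2.4] [96.2 98.2] 0.1 world [ 0.6249 -0.0896] median [ 0.6198 -0.0835  0.0127]
side coaster 1 [ 1.9 -2.1] [96. 98.] 1.1 world [0.6458 0.1417] median [0.642  0.1475 0.0127]
side high 69 [ 584.1 -334.9] 36.7 (array([ 581.3, -334.7]), array([65.4, 62.9]), 77.8) fit (array([ 0.5815, -0.3351]), 0.0305) z 0.0743
side high 88 [ 460.3 -261.4] 34.2 (array([ 459.3, -260.8]), array([63.4, 61.7]), 46.0) fit (array([ 0.46  , -0.2599]), 0.0295) z 0.0744
now 31.3 [ 0.4599 -0.259   0.1189] q [-0.67  0.28 -0.24  1.05  0.   -0.6 ] w 0.0852 f [ 0.2 -0.   0.4]
[-0.0006, -0.0017, 0.0889] [0.1, -0.1, -0.1]
  ->  [ 0.4602 -0.2605  0.03  ]
```

Emit:
drive_tool:
  motion:
    - [[0,-0.0015,0.025],[0,0,0]]
    - [[0,-0.0015,0.05],[0,0,0]]
    - [[0,-0.0015,0.075],[0,0,0]]
    - [[0,-0.0015,0.087],[0,0,0]]
    - [[0,-0.0015,0.087],[0,0,0]]

```text
clock: 31.73
eef_pos: [0.459, -0.2591, 0.0315]
tcp_rot: [0.035, 0.999, 0.001, -0.001]
ft_force: [-0.9, 0.3, -0.2]
gripper_width: 0.0852
finger_force: 0.0
```

Emit:
drive_tool:
  motion:
    - [[0,0,0],[0,0,0]]
    - [[0,0,0],[0,0,0]]
    - [[0,0,0],[0,0,0]]
    - [[0,0,0],[0,0,0]]
    - [[0,0,0],[0,0,0]]
  claw: 0.03

```text
clock: 32.15
eef_pos: [0.4608, -0.2618, 0.0351]
tcp_rot: [0.035, 0.999, -0.0, 0.002]
ft_force: [0.5, 4.0, 6.4]
gripper_width: 0.0621
finger_force: 66.2
```

Emit:
drive_tool:
  motion:
    - [[0,0,-0.003],[0,0,0]]
    - [[0,0,-0.015],[0,0,0]]
    - [[0,0,-0.04],[0,0,0]]
    - [[0,0,-0.06],[0,0,0]]
    - [[0,0,-0.07],[0,0,0]]

```text
clock: 32.57
eef_pos: [0.4605, -0.2626, 0.1061]
tcp_rot: [0.036, 0.999, -0.001, 0.002]
ft_force: [0.6, -0.3, -3.8]
gripper_width: 0.0624
finger_force: 66.7
```

Run:
```python
from plan import *
grab_frame('side')
plan([([.6437,.1445,.115],176),([.6437,.1445,.06],176)],D=.16)
```

```text
now 32.6 [ 0.4609 -0.2629  0.1069] q [-0.68  0.29 -0.26  1.01  0.   -0.61] w 0.0627 f [ 1.1 -1.5 -1.1]
[-0.0511, 0.1398, -0.0029] [-0.1, 0.1, -0.0]
[-0.0511, 0.1398, -0.0027] [-0.0, 0.1, -0.0]
[-0.0511, 0.1398, -0.0029] [-0.1, 0.1, -0.1]
  ->  [0.6437 0.1445 0.115 ]
[-0.0, -0.0, 0.055] [0.0, -0.0, 0.0]
  ->  [0.6437 0.1445 0.06  ]
```

Emit:
drive_tool:
  motion:
    - [[-0.051,0.14,-0.003],[0,0.1,0]]
    - [[-0.051,0.14,-0.003],[0,0.1,0]]
    - [[-0.051,0.14,-0.003],[0,0.1,0]]
    - [[-0.051,0.14,-0.003],[0,0.1,0]]
    - [[-0.051,0.14,-0.003],[0,0.1,0]]

```text
clock: 33.03
eef_pos: [0.5216, -0.1219, 0.1055]
tcp_rot: [0.034, 0.999, 0.001, -0.001]
ft_force: [-0.5, 0.1, -3.6]
gripper_width: 0.0625
finger_force: 67.4
```

Emit:
drive_tool:
  motion:
    - [[-0.051,0.14,-0.003],[0,0.1,0]]
    - [[-0.051,0.14,-0.003],[0,0.1,0]]
    - [[-0.051,0.14,-0.003],[0,0.1,0]]
    - [[-0.051,0.14,-0.003],[0,0.1,0]]
    - [[-0.051,0.14,-0.003],[0,0.1,0]]

```text
clock: 33.45
eef_pos: [0.5826, 0.0138, 0.1082]
tcp_rot: [0.034, 0.999, 0.001, -0.002]
ft_force: [-1.0, 0.3, -3.4]
gripper_width: 0.0623
finger_force: 67.9
```

Emit:
drive_tool:
  motion:
    - [[-0.051,0.14,-0.003],[0,0.1,0]]
    - [[-0.051,0.14,-0.003],[0,0.1,0]]
    - [[-0.051,0.14,-0.003],[0,0.1,0]]
    - [[-0.051,0.14,-0.003],[0,0.1,0]]
    - [[-0.051,0.14,-0.003],[0,0.1,0]]

```text
clock: 33.87
eef_pos: [0.6434, 0.1496, 0.1105]
tcp_rot: [0.034, 0.999, 0.001, -0.002]
ft_force: [-0.4, -1.7, -2.9]
gripper_width: 0.0623
finger_force: 68.2
```

Run:
```python
from plan import *
from m import *
p=grab_frame('side');s=ctrl.state();W=cloud(p).reshape(-1,3);L=W-s['eef_pos']
m=(np.linalg.norm(L[:,:2],axis=1)<.045)&(W[:,2]>.03)&(L[:,2]<.06);print(np.percentile(L[m,2],[.5,2,98]).round(4))
q=L[m];hi=q[(q[:,2]>.03)&(q[:,2]<.05)];print('rim',rect(hi),np.median(hi[:,2]))
lo=q[(q[:,2]<.0)];print('body',rect(lo))
p=grab_frame('top');W=cloud(p).reshape(-1,3);L=W-s['eef_pos']
m=(np.linalg.norm(L[:,:2],axis=1)<.045)&(L[:,2]>.03)&(L[:,2]<.055);print('top',m.sum(),rect(L[m]))
plan([([.6437,.1445,.06],176)],D=.16)
```

```text
[-0.034  -0.0308  0.0546]
rim (array([-2.5, -0.4]), array([55.3, 78.3]), 26.0) 0.038309996287262324
body (array([-6.8, 21.3]), array([62.7, 28.7]), 19.4)
top 26 (array([-12.1, -31.7]), array([13.3, 49.2]), 47.3)
now 34.0 [0.642  0.1462 0.1105] q [0.1  0.5  0.08 1.16 0.   0.17] w 0.0625 f [-0.9 -0.2 -3. ]
[-0.0021, -0.0015, 0.0505] [-0.0, -0.4, -0.0]
  ->  [0.6437 0.1445 0.06  ]
```

Emit:
drive_tool:
  motion:
    - [[-0.002,-0.0015,0.02],[0,-0.4,0]]
    - [[-0.002,-0.0015,0.04],[0,-0.4,0]]
    - [[-0.002,-0.0015,0.05],[0,-0.4,0]]
    - [[-0.002,-0.0015,0.05],[0,-0.4,0]]
    - [[-0.002,-0.0015,0.05],[0,-0.4,0]]

```text
clock: 34.38
eef_pos: [0.6436, 0.1432, 0.0617]
tcp_rot: [0.036, 0.999, -0.0, 0.0]
ft_force: [0.9, 0.4, -2.8]
gripper_width: 0.0624
finger_force: 68.2
```

Run:
```python
from plan import *
grab_frame('top')
plan([([.6437,.1445,.0475],176)],D=.16)
```

```text
now 34.4 [0.6443 0.1435 0.0626] q [ 0.09  0.53  0.    1.04 -0.    0.16] w 0.062 f [ 1.1  0.1 -1.6]
[0.0007, 0.001, 0.0151] [-0.0, 0.2, -0.1]
  ->  [0.6437 0.1445 0.0475]
```

Emit:
drive_tool:
  motion:
    - [[0.0005,0.001,0.005],[0,0,0]]
    - [[0.0005,0.001,0.01],[0,0,0]]
    - [[0.0005,0.001,0.013],[0,0,0]]
    - [[0.0005,0.001,0.0145],[0,0,0]]
    - [[0.0005,0.001,0.0145],[0,0,0]]

```text
clock: 34.85
eef_pos: [0.6435, 0.1453, 0.0481]
tcp_rot: [0.036, 0.999, -0.0, 0.001]
ft_force: [-2.7, -0.2, 3.6]
gripper_width: 0.0627
finger_force: 68.9
```

Emit:
drive_tool:
  motion:
    - [[0,0,0],[0,0,0]]
    - [[0,0,0],[0,0,0]]
    - [[0,0,0],[0,0,0]]
    - [[0,0,0],[0,0,0]]
    - [[0,0,0],[0,0,0]]
  claw: 0.0854

```text
clock: 35.27
eef_pos: [0.6437, 0.1453, 0.0473]
tcp_rot: [0.036, 0.999, -0.0, 0.001]
ft_force: [-0.5, 0.1, -0.7]
gripper_width: 0.0857
finger_force: 0.0
```

Run:
```python
from plan import *
plan([([.6437,.1453,.14],176)],D=.16)
```

```text
now 35.3 [0.6437 0.1453 0.0473] q [ 0.1   0.54 -0.02  1.01 -0.    0.17] w 0.0857 f [-0.5  0.1 -0.7]
[-0.0002, -0.0, -0.0927] [-0.0, 0.1, -0.1]
  ->  [0.6437 0.1453 0.14  ]
```

Emit:
drive_tool:
  motion:
    - [[0,0,-0.01],[0,0,0]]
    - [[0,0,-0.03],[0,0,0]]
    - [[0,0,-0.06],[0,0,0]]
    - [[0,0,-0.1],[0,0,0]]
    - [[0,0,-0.1],[0,0,0]]

```text
clock: 35.68
eef_pos: [0.6461, 0.1456, 0.1559]
tcp_rot: [0.036, 0.999, 0.001, 0.006]
ft_force: [0.3, 0.4, 1.1]
gripper_width: 0.0853
finger_force: 0.0
```

Emit:
drive_tool:
  motion:
    - [[0.013,-0.16,0],[0,0,0]]
    - [[0.013,-0.16,0],[0,0,0]]
    - [[0.013,-0.16,0],[0,0,0]]
    - [[0.013,-0.16,0],[0,0,0]]
    - [[0.013,-0.16,0],[0,0,0]]

```text
clock: 36.1
eef_pos: [0.6184, -0.019, 0.1482]
tcp_rot: [0.038, 0.999, -0.001, 0.002]
ft_force: [0.7, 0.1, -0.5]
gripper_width: 0.0852
finger_force: 0.0
```

Run:
```python
from plan import *
from sc import scene
p=scene();save(p,'t6')
plan([([.60,-.17,.15],176),([.5815,-.335,.12],176)],D=.19)
```

```text
top coaster -1 [ -0.9 -26.5] [42.  91.5] 87.1 world [ 0.6185 -0.1132] median [ 0.616  -0.114   0.0119]
top coaster 1 [-0.8  0.8] [94.8 92.9] 1.0 world [0.6434 0.1448] median [0.6357 0.1336 0.0117]
top high 425 [642.8 145.7] 31.9 (array([642.8, 145.5]), array([62.4, 60.9]), 44.0) fit (array([0.6429, 0.1456]), 0.0232) z 0.0765
top high 59 [ 581.5 -334.3] 31.8 (array([ 583.4, -321. ]), array([35.8, 63.5]), 81.8) fit (array([ 0.5816, -0.3347]), 0.0297) z 0.0746
top high 43 [ 580.7 -347.2] 28.8 (array([ 580.4, -355.9]), array([20.5, 57.4]), 87.5) fit (array([ 0.5814, -0.3361]), 0.0289) z 0.0748
now 36.1 [ 0.6188 -0.0166  0.1482] q [-0.16  0.41  0.03  1.19 -0.   -0.09] w 0.0856 f [ 0.7 -0.6  0.8]
[0.0071, -0.1544, -0.0017] [-0.0, 0.2, -0.3]
  ->  [ 0.6  -0.17  0.15]
[0.0068, -0.1659, 0.03] [-0.0, -0.0, -0.0]
  ->  [ 0.5815 -0.335   0.12  ]
```

Emit:
drive_tool:
  motion:
    - [[0.007,-0.154,-0.002],[0,0,0]]
    - [[0.007,-0.154,-0.002],[0,0,0]]
    - [[0.007,-0.154,-0.002],[0,0,0]]
    - [[0.007,-0.154,-0.002],[0,0,0]]
    - [[0.007,-0.154,-0.002],[0,0,0]]

```text
clock: 36.57
eef_pos: [0.6009, -0.1708, 0.1497]
tcp_rot: [0.038, 0.999, -0.001, 0.002]
ft_force: [-0.3, 0.5, -0.1]
gripper_width: 0.0855
finger_force: 0.0
```

Emit:
drive_tool:
  motion:
    - [[0.007,-0.166,0.01],[0,0,0]]
    - [[0.007,-0.166,0.02],[0,0,0]]
    - [[0.007,-0.166,0.03],[0,0,0]]
    - [[0.007,-0.166,0.03],[0,0,0]]
    - [[0.007,-0.166,0.03],[0,0,0]]

```text
clock: 36.98
eef_pos: [0.5813, -0.3365, 0.1172]
tcp_rot: [0.038, 0.999, -0.0, 0.0]
ft_force: [-0.7, 0.2, -0.5]
gripper_width: 0.0854
finger_force: 0.0
```

Run:
```python
from plan import *
from sc import scene
scene('side');scene('top')
plan([([.5815,-.335,.032],176)],D=.19)
```

```text
side coaster -1 [ 2.4 -2.7] [ 95.5 101. ] 1.2 world [ 0.624  -0.0899] median [ 0.62   -0.083   0.0126]
side coaster 1 [ 2.9 -2.1] [96.9 97.2] 2.2 world [0.6468 0.1416] median [0.6335 0.1612 0.0121]
side high 70 [ 579.4 -336.7] 36.7 (array([ 580.6, -334. ]), array([62.4, 63.7]), 55.9) fit (array([ 0.5809, -0.3339]), 0.0303) z 0.0749
side high 434 [643.6 146.5] 35.2 (array([642.3, 146.7]), array([63.8, 65.9]), 50.4) fit (array([0.6414, 0.1479]), 0.0268) z 0.0784
top coaster -1 [-1.6 -0.5] [95.4 92.5] 0.7 world [ 0.6203 -0.0873] median [ 0.6207 -0.0871  0.0119]
top coaster 1 [-0.7  1.2] [94.5 90.1] 1.4 world [0.6435 0.1453] median [0.6341 0.1347 0.012 ]
top high 432 [643.  145.6] 31.9 (array([642.9, 145.6]), array([62.5, 61. ]), 43.9) fit (array([0.6428, 0.1456]), 0.0231) z 0.0764
top high 36 [ 569.1 -329.5] 27.7 (array([ 560.8, -326.7]), array([55.4, 17.5]), 70.7) fit (array([ 0.5811, -0.3343]), 0.0294) z 0.0755
now 37.1 [ 0.5821 -0.3323  0.1186] q [-0.64  0.51  0.12  1.18  0.   -0.57] w 0.0855 f [ 0.3 -0.6  1.2]
[0.0005, -0.0028, 0.0866] [0.0, 0.1, -0.2]
  ->  [ 0.5815 -0.335   0.032 ]
```

Emit:
drive_tool:
  motion:
    - [[0.0005,-0.0025,0.02],[0,0,0]]
    - [[0.0005,-0.0025,0.05],[0,0,0]]
    - [[0.0005,-0.0025,0.075],[0,0,0]]
    - [[0.0005,-0.0025,0.085],[0,0,0]]
    - [[0.0005,-0.0025,0.085],[0,0,0]]

```text
clock: 37.5
eef_pos: [0.5814, -0.3315, 0.0325]
tcp_rot: [0.035, 0.999, 0.001, -0.0]
ft_force: [-0.5, 0.6, 0.5]
gripper_width: 0.0853
finger_force: 0.0
```

Emit:
drive_tool:
  motion:
    - [[0,0,0],[0,0,0]]
    - [[0,0,0],[0,0,0]]
    - [[0,0,0],[0,0,0]]
    - [[0,0,0],[0,0,0]]
    - [[0,0,0],[0,0,0]]
  claw: 0.03

```text
clock: 37.92
eef_pos: [0.5832, -0.3345, 0.037]
tcp_rot: [0.036, 0.999, -0.001, 0.003]
ft_force: [1.7, 0.5, 7.3]
gripper_width: 0.0625
finger_force: 66.9
```

Emit:
drive_tool:
  motion:
    - [[0,0,-0.003],[0,0,0]]
    - [[0,0,-0.015],[0,0,0]]
    - [[0,0,-0.04],[0,0,0]]
    - [[0,0,-0.06],[0,0,0]]
    - [[0,0,-0.07],[0,0,0]]

```text
clock: 38.33
eef_pos: [0.5823, -0.3344, 0.1075]
tcp_rot: [0.036, 0.999, -0.001, 0.002]
ft_force: [1.3, 0.0, -2.9]
gripper_width: 0.0623
finger_force: 66.6
```

Run:
```python
from plan import *
grab_frame('side')
plan([([.6215,-.0875,.11],176)],D=.16)
```

```text
now 38.4 [ 0.5827 -0.3348  0.1085] q [-0.65  0.51  0.1   1.15  0.   -0.58] w 0.0627 f [-0.1 -0.3 -1.6]
[-0.0105, 0.1247, -0.001] [-0.1, 0.2, -0.0]
[-0.0106, 0.1247, -0.0009] [-0.1, 0.2, -0.1]
  ->  [ 0.6215 -0.0875  0.11  ]
```

Emit:
drive_tool:
  motion:
    - [[-0.011,0.1247,-0.001],[0,0.2,0]]
    - [[-0.011,0.1247,-0.001],[0,0.2,0]]
    - [[-0.011,0.1247,-0.001],[0,0.2,0]]
    - [[-0.011,0.1247,-0.001],[0,0.2,0]]
    - [[-0.011,0.1247,-0.001],[0,0.2,0]]

```text
clock: 38.8
eef_pos: [0.6014, -0.2077, 0.1048]
tcp_rot: [0.034, 0.999, 0.0, -0.001]
ft_force: [-0.1, 0.1, -3.1]
gripper_width: 0.0621
finger_force: 67.5
```

Emit:
drive_tool:
  motion:
    - [[-0.011,0.1247,-0.001],[0,0.2,0]]
    - [[-0.011,0.1247,-0.001],[0,0.2,0]]
    - [[-0.011,0.1247,-0.001],[0,0.2,0]]
    - [[-0.011,0.1247,-0.001],[0,0.2,0]]
    - [[-0.011,0.1247,-0.001],[0,0.2,0]]

```text
clock: 39.22
eef_pos: [0.6214, -0.0854, 0.1057]
tcp_rot: [0.034, 0.999, 0.0, -0.003]
ft_force: [-0.2, -0.8, -3.3]
gripper_width: 0.0621
finger_force: 68.1
```

Run:
```python
from plan import *
grab_frame('side')
plan([([.6228,-.0875,.062],176)],D=.16)
```

```text
now 39.3 [ 0.6213 -0.0868  0.1058] q [-0.27  0.45 -0.01  1.11 -0.   -0.2 ] w 0.0625 f [-0.8  0.1 -3.6]
[-0.0017, -0.0005, 0.0438] [-0.0, -0.3, -0.0]
  ->  [ 0.6228 -0.0875  0.062 ]
```

Emit:
drive_tool:
  motion:
    - [[-0.0017,0,0.02],[0,-0.3,0]]
    - [[-0.0017,0,0.035],[0,-0.3,0]]
    - [[-0.0017,0,0.044],[0,-0.3,0]]
    - [[-0.0017,0,0.044],[0,-0.3,0]]
    - [[-0.0017,0,0.044],[0,-0.3,0]]

```text
clock: 39.68
eef_pos: [0.6225, -0.0882, 0.062]
tcp_rot: [0.037, 0.999, -0.0, -0.0]
ft_force: [0.5, -0.1, -3.5]
gripper_width: 0.0622
finger_force: 68.2
```

Run:
```python
from plan import *
grab_frame('side')
plan([([.6228,-.0875,.0495],176)],D=.16)
```

```text
now 39.7 [ 0.623  -0.088   0.0627] q [-0.27  0.48 -0.08  1.01 -0.   -0.2 ] w 0.0628 f [-0.   0.1 -2.8]
[0.0002, 0.0005, 0.0132] [-0.0, 0.0, -0.2]
  ->  [ 0.6228 -0.0875  0.0495]
```

Emit:
drive_tool:
  motion:
    - [[0,0.0005,0.005],[0,0,0]]
    - [[0,0.0005,0.009],[0,0,0]]
    - [[0,0.0005,0.012],[0,0,0]]
    - [[0,0.0005,0.0135],[0,0,0]]
    - [[0,0.0005,0.0135],[0,0,0]]

```text
clock: 40.15
eef_pos: [0.6229, -0.0865, 0.0501]
tcp_rot: [0.036, 0.999, -0.0, 0.001]
ft_force: [-4.6, 0.2, 7.1]
gripper_width: 0.0625
finger_force: 69.3
```

In contact; release, rise, move away, check.

Emit:
drive_tool:
  motion:
    - [[0,0,0],[0,0,0]]
    - [[0,0,0],[0,0,0]]
    - [[0,0,0],[0,0,0]]
    - [[0,0,0],[0,0,0]]
    - [[0,0,0],[0,0,0]]
  claw: 0.0854

```text
clock: 40.57
eef_pos: [0.623, -0.0864, 0.0487]
tcp_rot: [0.036, 0.999, -0.0, 0.0]
ft_force: [0.2, -0.3, -0.5]
gripper_width: 0.0856
finger_force: 0.0
```

Emit:
drive_tool:
  motion:
    - [[0,0,-0.01],[0,0,0]]
    - [[0,0,-0.03],[0,0,0]]
    - [[0,0,-0.06],[0,0,0]]
    - [[0,0,-0.1],[0,0,0]]
    - [[0,0,-0.13],[0,0,0]]

```text
clock: 40.98
eef_pos: [0.6229, -0.0864, 0.1822]
tcp_rot: [0.036, 0.999, -0.0, 0.001]
ft_force: [-0.0, -1.2, 0.1]
gripper_width: 0.0858
finger_force: 0.0
```

Emit:
drive_tool:
  motion:
    - [[0.1,-0.15,0],[0,0,0]]
    - [[0.1,-0.15,0],[0,0,0]]
    - [[0.1,-0.15,0],[0,0,0]]
    - [[0.1,-0.15,0],[0,0,0]]
    - [[0.1,-0.15,0],[0,0,0]]

```text
clock: 41.4
eef_pos: [0.5096, -0.2321, 0.1798]
tcp_rot: [0.037, 0.999, -0.001, 0.0]
ft_force: [1.1, 0.2, -0.2]
gripper_width: 0.0854
finger_force: 0.0
```

Run:
```python
from plan import *
from sc import *
p=scene();save(p,'t7');q=scene('side');save(q,'s7')
W=cloud(p).reshape(-1,3)
for y in((.03,.14),(-.07,.02)):
    m=sel(W,(.41,.54),y,(.03,.07));print('knob',m.sum(),rect(W[m]), np.percentile(W[m,2],50))
plan([])
a=cv2.imread('pics/t7.png')[110:290,80:480];b=cv2.imread('pics/s7.png')[130:370,140:420]
cv2.imwrite('pics/f.png',np.vstack([cv2.resize(a,(640,288)),cv2.resize(b,(640,310))[:310]]))
```

```text
top coaster -1 [-1.   0.4] [92.3 90.9] 89.5 world [ 0.6209 -0.0865] median [ 0.6152 -0.0834  0.0117]
top coaster 1 [-0.5  1.3] [92.9 92.2] 3.4 world [0.6437 0.1453] median [0.6365 0.1346 0.0118]
top high 415 [642.7 145.6] 31.9 (array([642.5, 145.3]), array([62.1, 61. ]), 44.2) fit (array([0.643 , 0.1455]), 0.0232) z 0.0764
top high 402 [621.4 -85. ] 31.6 (array([621.3, -85. ]), array([59.9, 60.3]), 88.5) fit (array([ 0.6215, -0.0854]), 0.0229) z 0.0761
side coaster -1 [2.9 1.8] [95.6 91.1] 0.6 world [ 0.6249 -0.0855] median [ 0.6126 -0.0688  0.0123]
side coaster 1 [ 2.3 -2.3] [95.9 96.1] 1.0 world [0.6462 0.1414] median [0.6335 0.1615 0.0122]
side high 306 [622.6 -84.8] 35.2 (array([621.5, -85.3]), array([59.3, 68.5]), 24.2) fit (array([ 0.6205, -0.0833]), 0.0275) z 0.0792
side high 431 [641.1 146.1] 33.9 (array([641.9, 147.1]), array([63.5, 64. ]), 43.8) fit (array([0.6414, 0.148 ]), 0.0267) z 0.0789
knob 56 (array([475.3,  76.6]), array([19.6, 19.4]), 89.0) 0.04398891905442115
knob 56 (array([478. , -17.6]), array([19.4, 41.5]), 88.3) 0.04447300566811152
now 41.5 [ 0.511  -0.2309  0.1797] q [-0.57  0.3  -0.06  1.22 -0.   -0.5 ] w 0.0855 f [ 0.7  0.7 -0. ]
```

View pics/f.png

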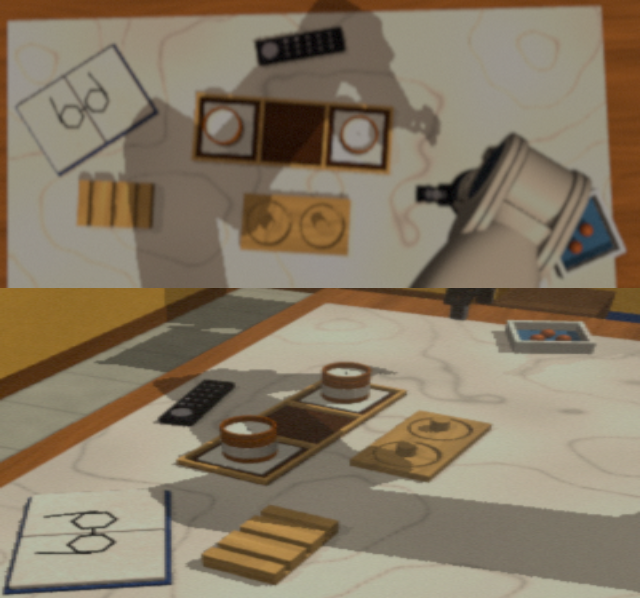

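Both candles stand centred (about 1–2 mm off) on flat, white-side-up coasters, and both lids are seated in their wells. The book, dish and remote haven't moved.

```bash
python3 -c "
from workcell import ctrl
print(ctrl.finish_job())"
```

```text
the job is handed in; nothing more can be done
None
```

The job is handed in: both coasters from the rack are flat in the outer recesses, cork down. Both lids are down in the stand wells, knob up, and each open candle stands on its own coaster within about 2 mm of the middle; the hand-in call returned no verdict.

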